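# Load the microtest tray stacker

## Robot

A 6-joint arm with a two-finger parallel gripper is mounted at the origin on the work surface. World frame = base frame: x ahead of the robot, y to its left, z up, the work surface at z = 0. Lengths are in m, angles in rad, forces in N, time in s.
With the tool pointing down it reaches from about 0.275 to 0.825 m from the base axis. Payload 5.2 kg.
Tool frame: the origin (TCP) lies midway between the tips of the shut fingers; the grasp point (between the pads) lies 19 mm behind it; z points along the fingers, y is the line along which they close (so a half turn about z gives the same grasp; the last joint's range is limited). The gripper opens to 93 mm and grips with 3 to 60 N. Pads are 15 mm wide; open, the fingers measure 128 mm over their backs; the gripper's body (75 mm by 188 mm) begins 65 mm behind the grasp point.
Start: joints at [0.91, 0.259, 1.535, -0, 1.348, -0.203], TCP at [0.243, 0.493, 0.189] pointing down, gripper open.
Joint ranges: [-3.14, 3.14], [-0.91, 2.08], [0.19, 2.58], [-1.22, 4.36], [0.22, 2.71], [-3.12, 3.12]. Speed limits (rad/s): [2.57, 2.57, 3.14, 3.14, 3.14, 3.14].

## Interface

Orientations are given as a rotation vector (axis times angle).
In Python, from cell import * gives the robot as it stands.
- The arm moves only by the tool carry_out, never from a script. Its argument "increments" is a list of rows, each a list of 7 numbers: the shift along the tool's x, y, z in mm, then the turn, a rotation vector about the tool's x, y, z in rad, then the finger opening in mm, from 0 to 93. In form: [[tx, ty, tz, rx, ry, rz, jaw], ...]. A call has 1 to 10 rows; each row shifts and turns the commanded pose from where the row before left it, along the tool's axes as they then stand; what a row does not reach is not made up. A row lasts 1/10 s, in which the tool goes at most 50 mm and 8.59 degrees, less where a joint would pass 70% of its speed; a pose out of reach is approached as far as the arm can. A call with a gripper value outside its range is refused whole. The fingers move at their own pace and stop on an object; "squeeze" is the grip in N (left out, the last holds). Time passes only in rows, so rows that do not move let the fingers close. It gives the time, the measured TCP pose, the force, the opening and the grip force at its end, in the units of the state.
- sense(): the state, without advancing time (a new reading comes with each control period).
- get_image(name): name is "side" or "top" or "wrist"; returns the picture (480x640x3 uint8, red, green, blue); there is no depth.
- camera_params(name): a dict with "K" (3x3 intrinsics, pixels), "world_from_camera" (4x4, takes a point from camera to world coordinates). Camera axes: x right, y up, looking along -z (the intrinsics and any distortion apply to the point x, -y, -z); pixel columns grow to the right and rows downward; lengths in m; the calibration is good to about 2 mm. A picture is of the moment at which its call begins: read the wrist's pose just before it. camera_params takes no time and is no camera call; for the wrist camera it gives the pose at the moment of the call.
- job_done(): hands the job in; it is judged then, once.
Trained networks look in the newest picture that a camera, given by its name, has taken for a name from the list of things; names that differ only in an ending like _2 or _b are one class to them, and where a whole thing is asked for, a point or a joint stands for the part that bears it (a point fixed in the world has none). Each returns a list of dicts, best first, with "confidence" (0 to 1); they miss things now and then, are a little off and sometimes report something else, mostly with a low value. They report only what shows in the picture. A call takes as long as a camera call. They do not tell look-alikes from the thing itself.
- cut_out(camera, thing): "pixels" (480x640 bool, what is visible of it) and "point" ([column, row] in pixels, amid what is visible of it).
The state is a dict: "time_s": time; "joint_positions": joint angles; "qvel": joint speeds; "tau": joint torques, N m; "position": TCP position; "tcp_rot": TCP orientation; "ft_force": force on the tool from outside, world axes, zero at the start; "torque": the same for the moment, N m; "width": finger opening in m; "finger_force": force on a finger pad.
Only numpy, scipy, OpenCV 4.12 (cv2) and the standard library are available. Lean on these libraries where they do the work, as an engineer would, in place of code of your own. Each camera call takes 0.05 s, during which the arm holds its last target. There are 200 camera calls.

## Task

Load the tray stacker and start it: fold its clear hood up until it stands upright, put every microtest tray that lies on the bench squarely into the magazine, on the pile already inside, then fold the hood fully shut and press the start button on the console. How high the pile stands is not known: lower each tray until you feel it touch, and only then let go, never letting it drop inside the magazine nor pressing it down hard. Leave the dispenser bottle, the tube rack and the tip box where they stand.

Things in the scene. Friction and masses are not known exactly. Their poses are not given: they have to be found in the camera images.
- stacker: bench tray stacker, fixed. White base 30 mm high, over its x -85..85, y -180..70 mm; origin on the bench plane under the magazine's middle, x from the hood's handle side to its hinge side, z up. Grey console at y -175..-90 mm, top 63 mm above the bench. In the magazine a lift table on a self-locking screw stays where the last run left it (top 34 to 62 mm above the bench)
- magazine (a point): on the magazine's vertical middle axis, 30 mm above the bench. Four L-shaped corner posts leave 90 (x) x 65 (y) mm up to 102 mm above the bench, then flare out by 5 mm up to 115 mm; the long sides are open over 70 mm for the fingers. An end tray like the others is clamped on the lift table: the pile's top is at first 44 to 72 mm above the bench, nowhere reported, and each tray adds 10 mm
- hood (a joint): angle of the clear hood about its hinge (rad): 0 = fully shut, 1.57 = upright, end stop 1.95. Stiff hinge (about 0.45 N m): the hood (350 g) stays at any angle. A box without floor or rear wall, 132 long (x), 104 wide (y), its top 126 mm above the bench when shut
- hood_hinge (a point): middle of the hinge axis, which runs along the stacker's y, 66 mm behind the magazine axis (+x) and 40 mm above the bench
- hood_handle (a point): middle of the hood's steel bow handle: round bar 10 mm thick, 72 mm long, parallel to the hinge, its axis 38 mm off the hood's front wall. Hood shut: 170 mm in front of the hinge (-x) and 60 mm above it. It turns with the hood, the front going up and back
- start_top (a point): centre of the top of the round grey start button (28 mm across) on the console; pressed straight down, about 5 N for its full 6 mm
- start (a joint): travel of the start button in m: 0 released, 0.006 fully pressed; it springs back
- tray1: grey-blue plastic microtest tray with 60 small wells, 83 (x) x 58 (y) x 10 mm, about 60 g; origin at the centre of its underside. Either way round fits the magazine
- tray2: tray like tray1
- tray3: tray like tray1
- tray4: tray like tray1
- dispenser: glass dispenser bottle with green head, 74 mm across, 200 mm high, to be left alone; origin at the centre of its underside
- tube_rack: white rack of capped tubes, 70 x 160 x 95 mm, to be left alone; origin at the centre of its underside
- tip_box: yellow pipette tip box, 87 x 124 x 67 mm, to be left alone; origin at the centre of its underside
There are look-alikes about, which are no part of the job. Leave any purple or red look-alike of the tray1 alone.

How it is judged:
By the outcome, as a careful person would: the job done as asked, in the order asked, and still so for the second after the job is handed in, with the robot touching nothing.
Of tray1, tray2, tray3, tray4 only 3 to 4 are there at a start; the rules pass over those that are not, and their reading is None.
At some moment in a run one of tray1, tray2, tray3, tray4 may be knocked a few centimetres aside while the robot is not near it.
It also fails if it takes over 208 s, if anything falls off the work surface, if the arm or the gripper's body presses on something with over 40 N, if the wrist force passes 120 N, or if a joint passes its speed limit or range.

## Working session

There is one attempt and no reset: what is moved stays moved. The work goes in short steps, Python scripts to look and compute and a tool call to move; the robot and the scene stay as the last step left them, time stands still between calls to the robot, and variables do not carry over. Pictures are saved under pics/ and viewed, at most 14 in all, crops included, and the job is handed in when it is done.

Besides the shell and the picture viewer there is one more tool, called after "Call:" as name(argument=value, ...), one argument or row to a line, values as JSON. carry_out: Moves the arm, as the interface text tells. Its arguments: {"type":"object","properties":{"increments":{"type":"array","items":{"type":"array","items":{"type":"number"}}},"squeeze":{"type":"number"}},"required":["increments"]}

```bash
ls; mkdir -p pics; python3 - <<'E'
from cell import *
import cv2, numpy as np
s=sense(); print({k:np.round(v,3).tolist() for k,v in s.items()})
ims=[get_image(n) for n in("top","side","wrist")]
for n,i in zip(("top","side","wrist"),ims):
    cv2.imwrite(f"pics/{n}0.png",i[:,:,::-1]); p=camera_params(n); print(n,p)
E
```

```text
pics
{'time_s': 0.0, 'joint_positions': [0.91, 0.259, 1.536, -0.0, 1.348, -0.203], 'qvel': [-0.0, 0.003, -0.002, -0.001, -0.002, 0.001], 'tau': [-0.001, -43.728, -28.401, 0.072, 0.041, -0.0], 'position': [0.243, 0.493, 0.188], 'tcp_rot': [-0.713, -3.059, 0.003], 'ft_force': [-0.494, -1.077, 0.08], 'torque': [0.006, 0.002, 0.015], 'finger_force': 0.0, 'width': 0.093}
top {'K': array([[466.1282922 ,   0.        , 326.12742282],
       [  0.        , 466.1282922 , 241.55267896],
       [  0.        ,   0.        ,   1.        ]]), 'world_from_camera': array([[ 0.0096487 ,  0.99860921, -0.05183186,  0.46274179],
       [-0.9999004 ,  0.01016914,  0.00978651, -0.15345163],
       [ 0.01029999,  0.05173227,  0.99860787,  1.12129265],
       [ 0.        ,  0.        ,  0.        ,  1.        ]])}
side {'K': array([[476.69995709,   0.        , 323.26325623],
       [  0.        , 476.69995709, 240.2225542 ],
       [  0.        ,   0.        ,   1.        ]]), 'world_from_camera': array([[ 0.82350688,  0.42895605, -0.37125884,  0.10273095],
       [-0.56727495,  0.61576423, -0.5468396 , -0.77328343],
       [-0.00596224,  0.66093201,  0.7504221 ,  0.90175295],
       [ 0.        ,  0.        ,  0.        ,  1.        ]])}
wrist {'K': array([[353.47133077,   0.        , 317.82269261],
       [  0.        , 353.47133077, 242.64727954],
       [  0.        ,   0.        ,   1.        ]]), 'world_from_camera': array([[ 0.44126676, -0.85741288, -0.26481466,  0.16914186],
       [ 0.89737539,  0.42127675,  0.13131377,  0.52918444],
       [-0.00102986, -0.29558256,  0.95531664,  0.38316583],
       [ 0.        ,  0.        ,  0.        ,  1.        ]])}
```

View pics/top0.png

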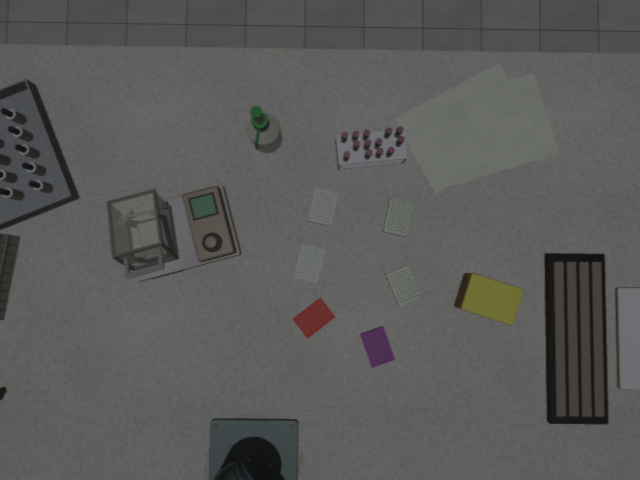

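View pics/side0.png

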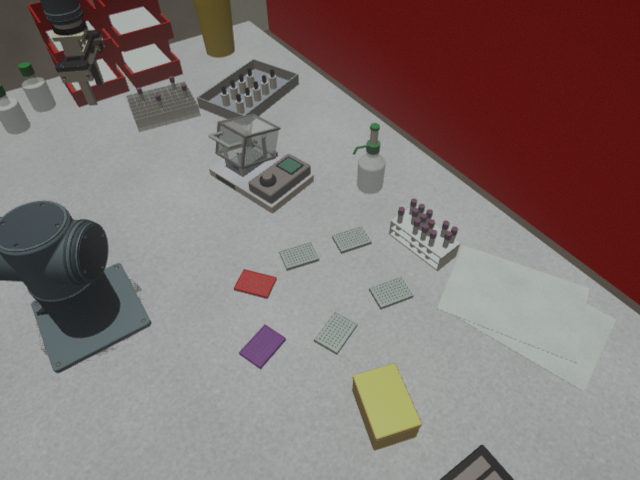

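Top view: stacker at left (magazine about (143,235), console (210,222), button (212,242), handle bar about (145,268)). Grey trays are at (323,206), (398,217), (309,264) and (403,285), the red one at (314,318) and the purple one at (377,346).

```bash
cat > h.py <<'E'
from cell import *
import cv2, numpy as np
from scipy.spatial.transform import Rotation as R
def ray(cam,px,P=None):
    p=P or camera_params(cam);K=p["K"];T=p["world_from_camera"]
    d=np.linalg.inv(K)@[px[0],px[1],1]; d=T[:3,:3]@(d*[1,-1,-1]); return T[:3,3],d
def onz(cam,px,z,P=None):
    o,d=ray(cam,px,P); return o+d*(z-o[2])/d[2]
def proj(cam,X,P=None):
    p=P or camera_params(cam);K=p["K"];T=p["world_from_camera"]
    c=(np.atleast_2d(X)-T[:3,3])@T[:3,:3]; q=(c*[1,-1,-1])@K.T; return q[:,:2]/q[:,2:]
def trayfit(mask,cam,z=.01,P=None):
    """rectangle of a tray mask on plane z: centre, direction of long side, sizes"""
    c,_=cv2.findContours(mask.astype(np.uint8),cv2.RETR_EXTERNAL,cv2.CHAIN_APPROX_NONE)
    c=max(c,key=cv2.contourArea)[:,0]
    w=np.array([onz(cam,q,z,P)[:2] for q in c])
    (cx,cy),(a,b),t=cv2.minAreaRect((w*1000).astype(np.float32))
    t=np.deg2rad(t)+(0 if a>b else np.pi/2)
    return np.round([cx/1000,cy/1000,(t+np.pi/2)%np.pi-np.pi/2],4),max(a,b),min(a,b)
E
python3 - <<'E'
from h import *
im=get_image("top"); 
cv2.imwrite("pics/topst.png",cv2.resize(im[170:300,90:260,::-1],None,fx=4.6,fy=4.6,interpolation=cv2.INTER_CUBIC))
ims=get_image("side")
cv2.imwrite("pics/sidest.png",cv2.resize(ims[105:215,200:325,::-1],None,fx=5,fy=5,interpolation=cv2.INTER_CUBIC))
for cam in("top","side"):
    for t in("tray1","start_top","hood_handle","stacker"):
        for d in cut_out(cam,t):
            m=d["pixels"]; print(cam,t,round(d["confidence"],2),np.round(d["point"],1),m.sum(), trayfit(m,cam,{"start_top":.066}.get(t,.01)))
E
```

```text
top tray1 0.93 [398.8 217.5] 846 (array([ 0.5819, -0.3364, -0.1875]), 83.71683502197266, 59.643733978271484)
top tray1 0.83 [310.3 263.5] 854 (array([ 0.4688, -0.1257, -0.2168]), 84.11321258544922, 58.96183776855469)
top tray1 0.68 [381.  343.6] 857 (array([ 0.2742, -0.2878,  0.3499]), 83.55986022949219, 58.08779525756836)
top tray1 0.65 [313.8 313.9] 879 (array([ 0.3403, -0.137 , -0.864 ]), 84.1337890625, 61.53512954711914)
top tray1 0.64 [323.1 206.1] 792 (array([ 0.6055, -0.1551, -0.2238]), 83.2638931274414, 57.040382385253906)
top tray1 0.62 [400.4 285.7] 837 (array([ 0.4184, -0.3493,  0.3935]), 83.15177154541016, 58.004615783691406)
top start_top 0.59 [208.1 240.1] 124 (array([ 0.515 ,  0.0966, -1.5605]), 27.12505340576172, 24.909666061401367)
top start_top 0.28 [264.5 131.2] 1195 (array([ 0.7746, -0.0211,  0.0145]), 107.0142593383789, 77.89286041259766)
top hood_handle 0.83 [139.5 234. ] 4770 (array([0.5369, 0.274 , 0.174 ]), 200.06520080566406, 155.9635467529297)
top stacker 0.81 [171.  234.3] 9608 (array([ 0.5476,  0.2064, -1.3003]), 298.3771057128906, 210.44906616210938)
sid
[... 176 characters left out ...]
, 86.16022491455078, 66.33863830566406)
side tray1 0.94 [263.  344.6] 1063 (array([ 0.2736, -0.2927,  0.3452]), 85.46054077148438, 61.579097747802734)
side tray1 0.8 [253.6 284.4] 860 (array([ 0.3397, -0.142 , -0.9292]), 87.43417358398438, 65.80769348144531)
side tray1 0.69 [333.8 333.3] 984 (array([ 0.4175, -0.3538,  0.3916]), 87.05279541015625, 59.489715576171875)
side start_top 0.55 [268.7 176.5] 76 (array([0.5207, 0.1047, 0.9609]), 31.96605682373047, 26.820697784423828)
side hood_handle 0.65 [245.4 144. ] 2733 (array([0.5884, 0.3488, 1.3546]), 259.8936462402344, 213.45606994628906)
side stacker 0.61 [258.8 164.4] 6182 (array([0.5537, 0.2539, 1.4641]), 457.8606872558594, 265.086669921875)
```

View pics/topst.png

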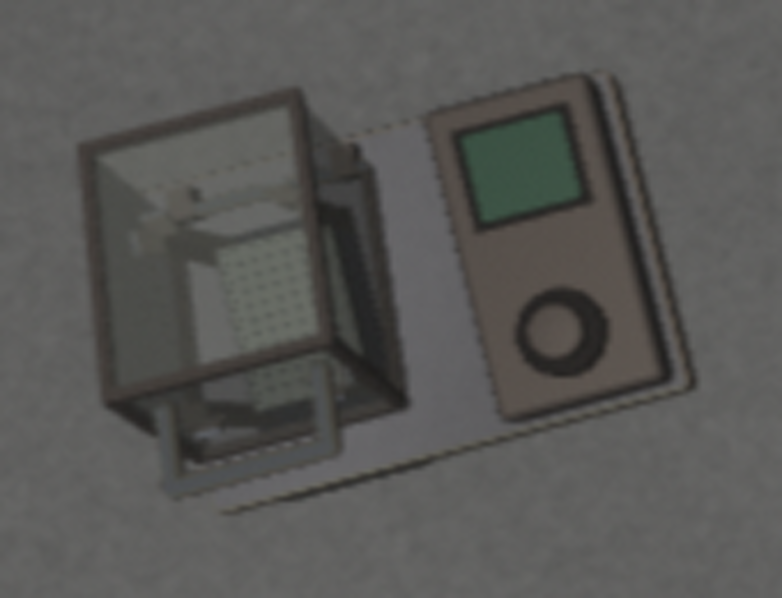

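View pics/sidest.png

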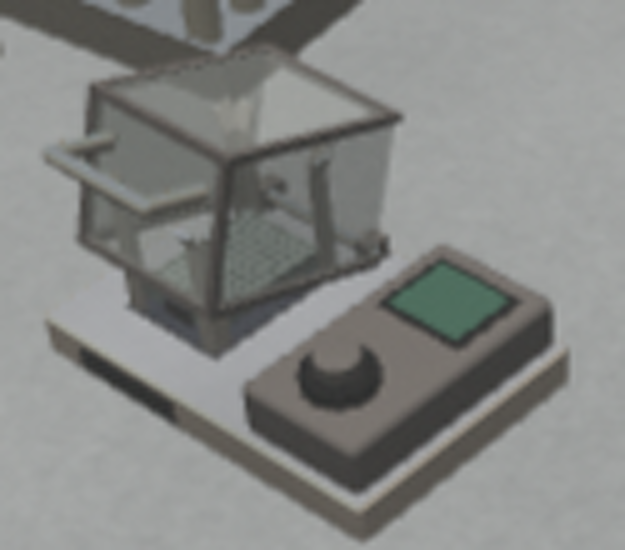

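```bash
cat > fit.py <<'E'
from h import *
from scipy.optimize import least_squares
PT=camera_params("top");PS=camera_params("side")
def st(p,X):
    c,s=np.cos(p[2]),np.sin(p[2]); X=np.atleast_2d(X); return np.c_[p[0]+c*X[:,0]-s*X[:,1],p[1]+s*X[:,0]+c*X[:,1],X[:,2]]
def hood(a,X): # X relative to the hinge when shut
    X=np.atleast_2d(X).astype(float); c,s=np.cos(a),np.sin(a)
    return np.c_[.066+c*X[:,0]+s*X[:,2],X[:,1],.040-s*X[:,0]+c*X[:,2]]
E
python3 - <<'E'
from fit import *
t=lambda u,v:(90+u/4.6,170+v/4.6); s=lambda u,v:(200+u/5,105+v/5)
m=1e-3
B=[(-85,-180,30),(85,-180,30),(-85,70,30)]
bt=[t(693,387),t(618,73),t(222,514)]; bs=[s(363,515),s(568,353),s(47,325)]
H=[(-132,52,86),(-132,-52,86),(0,-52,86),(0,52,86),(-170,36,60),(-170,-36,60)]
ht=[t(105,405),t(330,345),t(300,90),t(80,147),t(172,490),t(340,450)]
hs=[s(95,85),s(225,158),s(400,118),s(270,47),s(50,155),s(145,208)]
bt,bs,ht,hs=map(np.array,(bt,bs,ht,hs));B=np.array(B)*m;H=np.array(H)*m
def f(p):
    b=st(p,B);h=st(p,hood(p[3],H));k=st(p,[p[4:7]])
    return np.concatenate([(proj("top",b,PT)-bt).ravel(),(proj("side",b,PS)-bs).ravel(),(proj("top",h,PT)-ht).ravel(),(proj("side",h,PS)-hs).ravel(),
      (proj("top",k,PT)-t(553,330)).ravel(),(proj("side",k,PS)-s(335,355)).ravel()])
r=least_squares(f,[.53,.26,.25,.1,-.04,-.13,.07],loss="soft_l1")
print(np.round(r.x,4),r.cost); print(np.round(f(r.x).reshape(-1,2),1).tolist())
print("start",st(r.x,[r.x[4:7]]),"handle",st(r.x,hood(r.x[3],H[4:])),"shut",st(r.x,hood(0,H[4:])))
E
```

```text
[ 0.5204  0.2289  0.2714  0.3199 -0.0416 -0.1278  0.0794] 14.127153039943824
[[1.1, 0.5], [-0.7, -1.0], [-0.9, 0.7], [-1.6, -0.5], [0.0, -1.4], [-2.3, -2.3], [1.3, -0.5], [2.0, -0.6], [0.9, -0.5], [1.5, -0.5], [2.1, -0.2], [-0.5, -0.6], [-1.7, -0.4], [-0.3, 0.1], [-0.4, -0.8], [-1.0, -0.4], [-0.5, -0.3], [-0.6, -0.0], [0.2, -0.4], [-0.5, 0.0]]
start [[0.51460235 0.0946664  0.0794497 ]] handle [[0.4370601  0.24307334 0.15041086]
 [0.45636424 0.17370944 0.15041086]] shut [[0.41057774 0.23570324 0.1       ]
 [0.42988187 0.16633934 0.1       ]]
```

The hood stands about 0.32 rad open. Stacker fit: origin (0.520, 0.229), yaw 0.271. I'll write a planner helper next and go above the handle.

```bash
cat > plan.py <<'E'
from h import *
ST=np.array([.5204,.2289,.2714])
def rows(wps,jaw,start=None):
    """wps: (x,y,z,yaw of tool y, n rows); tool down. prints increments, rounding carried on"""
    s=sense(); p=np.array(s["position"]); Rm=R.from_rotvec(s["tcp_rot"]) 
    if start is not None: p,Rm=np.array(start[:3],float),down(start[3])
    out=[]
    for x,y,z,yaw,n in wps:
        p0=p.copy(); q1=down(yaw); q0=Rm
        rv=(q0.inv()*q1).as_rotvec()
        for i in range(n):
            tp=p0+(np.array([x,y,z])-p0)*(i+1)/n; tq=q0*R.from_rotvec(rv*(i+1)/n)
            d=np.round(Rm.inv().apply(tp-p)*1000,1); r=np.round((Rm.inv()*tq).as_rotvec(),3)
            p=p+Rm.apply(d/1000); Rm=Rm*R.from_rotvec(r)
            out.append([*(d+0.).tolist(),*(r+0.).tolist(),jaw])
    a=np.abs(np.array(out)); print("max step",a[:,:3].max(),a[:,3:6].max())
    for i in range(0,len(out),10): print(str(out[i:i+10]).replace(" ",""))
def down(yaw): # tool y at world angle yaw, tool z down
    c,s=np.cos(yaw),np.sin(yaw); return R.from_matrix(np.array([[-(-s)*-1,c,0],[c,s,0],[0,0,-1]]) if 0 else np.array([[s*-1,c,0],[c,s,0],[0,0,-1.]]))
def say():
    s=sense(); Rm=R.from_rotvec(s["tcp_rot"]).as_matrix()
    print(round(s["time_s"],1),np.round(s["position"],4),"yaw",round(np.arctan2(Rm[1,1],Rm[0,1]),3),"tilt",np.round(Rm[:2,2],3),"F",np.round(s["ft_force"],1),"w",round(s["width"],4),s["finger_force"])
E
python3 - <<'E'
from plan import *
say()
rows([(.447,.208,.27,.271,10)],24)
E
```

```text
0.7 [0.2431 0.4934 0.1893] yaw 1.113 tilt [0. 0.] F [-0.1  0.3  0.5] w 0.0933 0.0
max step 35.0 0.085
[[-30.9,-16.6,-8.1,0.0,0.0,0.084,24],[-32.2,-13.9,-8.0,0.0,0.0,0.084,24],[-33.2,-11.2,-8.1,0.0,0.0,0.085,24],[-34.1,-8.3,-8.1,0.0,0.0,0.084,24],[-34.7,-5.5,-8.1,0.0,0.0,0.084,24],[-35.0,-2.5,-8.0,0.0,0.0,0.084,24],[-35.0,0.5,-8.1,0.0,0.0,0.084,24],[-34.9,3.3,-8.1,0.0,0.0,0.085,24],[-34.5,6.4,-8.1,0.0,0.0,0.084,24],[-33.9,9.2,-8.0,0.0,0.0,0.084,24]]
```

Call:
carry_out(
  increments=[
    [-31, -16.6, -8, 0, 0, 0.084, 24],
    [-32, -14, -8, 0, 0, 0.084, 24],
    [-33, -11, -8, 0, 0, 0.085, 24],
    [-34, -8.3, -8, 0, 0, 0.084, 24],
    [-35, -5.5, -8, 0, 0, 0.084, 24],
    [-35, -2.5, -8, 0, 0, 0.084, 24],
    [-35, 0.5, -8, 0, 0, 0.084, 24],
    [-35, 3.3, -8, 0, 0, 0.085, 24],
    [-34.5, 6.4, -8, 0, 0, 0.084, 24],
    [-34, 9.2, -8, 0, 0, 0.084, 24],
  ],
)

```text
time_s: 1.65
position: [0.4477, 0.2067, 0.2698]
tcp_rot: [1.905, 2.498, 0.001]
ft_force: [-0.4, 0.7, -0.2]
width: 0.0245
finger_force: 0.0
```

```bash
python3 - <<'E'
from plan import *
from fit import st,hood
say(); P=camera_params("wrist"); im=get_image("wrist"); say()
p=[*ST]; 
for a in (.25,.32,.39):
    X=st(p,hood(a,np.array([(-.170,.036,.060),(-.170,-.036,.060),(-.170,0,.060)]))); print(a,np.round(X,4).tolist(),np.round(proj("wrist",X,P)).tolist())
for d in cut_out("wrist","hood_handle"): print(d["confidence"],d["point"],d["pixels"].sum())
cv2.imwrite("pics/w1.png",im[:,:,::-1])
E
```

```text
1.6 [0.4477 0.2067 0.2698] yaw 0.268 tilt [0. 0.] F [-0.4  0.7 -0.2] w 0.0245 0.0
1.7 [0.4516 0.2028 0.2709] yaw 0.26 tilt [ 0.004 -0.003] F [ 4.5 -2.4  2.3] w 0.0244 0.0
0.25 [[0.4299, 0.2411, 0.1402], [0.4492, 0.1717, 0.1402], [0.4396, 0.2064, 0.1402]] [[309.0, 184.0], [309.0, 258.0], [309.0, 222.0]]
0.32 [[0.4371, 0.2431, 0.1504], [0.4564, 0.1737, 0.1504], [0.4467, 0.2084, 0.1504]] [[317.0, 185.0], [317.0, 262.0], [317.0, 225.0]]
0.39 [[0.4448, 0.2452, 0.1601], [0.4641, 0.1759, 0.1601], [0.4545, 0.2106, 0.1601]] [[326.0, 187.0], [326.0, 265.0], [326.0, 228.0]]
0.85 [405.8, 215.3] 19219
```

View pics/w1.png

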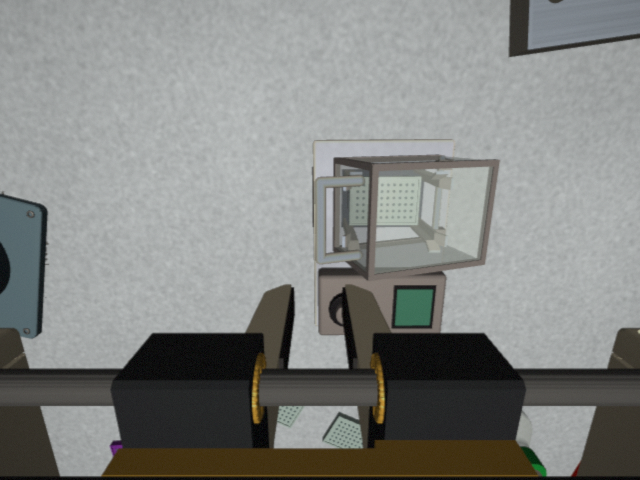

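The wrist view shows the handle bar at column 321, rows 178–262, with the hood partly open. The base's left corners are at (314,140) and (453,140), and a tray is visible inside the magazine around (386,201). I'll refit with these.

```bash
python3 - <<'E'
from fit import *
t=lambda u,v:(90+u/4.6,170+v/4.6); s=lambda u,v:(200+u/5,105+v/5)
m=1e-3
B=np.array([(-85,-180,30),(85,-180,30),(-85,70,30),(85,70,30)])*m
H=np.array([(-132,52,86),(-132,-52,86),(0,-52,86),(0,52,86),(-170,36,60),(-170,-36,60)])*m
bt=np.array([t(693,387),t(618,73),t(222,514)]); bs=np.array([s(363,515),s(568,353),s(47,325)])
ht=np.array([t(105,405),t(330,345),t(300,90),t(80,147),t(172,490),t(340,450)])
hs=np.array([s(95,85),s(225,158),s(400,118),s(270,47),s(50,155),s(145,208)])
bw=np.array([(314,140),(453,140)]); hw=np.array([(371,163),(371,275),(486,264),(496,161),(321,179),(321,260)])
# wrist pose at the picture: rebuild from tool pose now
Pn=camera_params("wrist"); q=sense(); T=np.eye(4);T[:3,:3]=R.from_rotvec(q["tcp_rot"]).as_matrix();T[:3,3]=q["position"]
C=np.linalg.inv(T)@Pn["world_from_camera"]; np.save("cam_in_tool.npy",C)
T0=np.eye(4);T0[:3,:3]=R.from_rotvec([1.905,2.498,.001]).as_matrix();T0[:3,3]=[.4477,.2067,.2698]
PW=dict(K=Pn["K"],world_from_camera=T0@C)
def f(p):
    b=st(p,B);h=st(p,hood(p[3],H));k=st(p,[p[4:7]])
    return np.concatenate([(proj("top",b[:3],PT)-bt).ravel(),(proj("side",b[:3],PS)-bs).ravel(),(proj("top",h,PT)-ht).ravel(),(proj("side",h,PS)-hs).ravel(),
      (proj("top",k,PT)-t(553,330)).ravel(),(proj("side",k,PS)-s(335,355)).ravel(),(proj("wrist",b[2:],PW)-bw).ravel(),(proj("wrist",h,PW)-hw).ravel()])
r=least_squares(f,[.53,.26,.25,.1,-.04,-.13,.07],loss="soft_l1")
print(np.round(r.x,4),r.cost); print(np.round(f(r.x).reshape(-1,2),1).tolist())
print("start",st(r.x,[r.x[4:7]]),"handle",st(r.x,hood(r.x[3],[(-.17,0,.06)])))
for z in(.04,.05,.06,.07,.08): print(z,np.round(proj("wrist",st(r.x,[(-.0415,.029,z),(.0415,.029,z),(-.0415,-.029,z),(.0415,-.029,z)]),PW)).tolist())
E
```

```text
[ 0.5222  0.2321  0.2706  0.3137 -0.0441 -0.1303  0.0794] 40.819298132404185
[[-0.2, -0.2], [-1.9, -1.7], [-2.2, -0.1], [-1.7, -1.4], [-0.1, -2.2], [-2.2, -3.1], [0.0, -1.1], [0.6, -1.1], [-0.5, -1.1], [0.1, -1.2], [0.8, -0.8], [-1.8, -1.1], [-1.7, -0.9], [-0.5, -0.4], [-0.6, -1.5], [-1.1, -1.1], [-0.5, -0.7], [-0.7, -0.5], [0.2, -0.4], [-0.5, 0.0], [-2.2, 0.1], [2.8, -0.3], [0.6, 2.2], [-4.2, 5.0], [-3.1, 0.1], [1.9, 0.2], [-2.2, 3.4], [-2.1, -1.0]]
start [[0.51460235 0.0946664  0.0794497 ]] handle [[0.44785657 0.21142126 0.14953733]]
0.04 [[349.0, 176.0], [418.0, 176.0], [347.0, 224.0], [415.0, 223.0]]
0.05 [[349.0, 177.0], [421.0, 177.0], [348.0, 226.0], [417.0, 225.0]]
0.06 [[350.0, 178.0], [423.0, 178.0], [349.0, 228.0], [419.0, 227.0]]
0.07 [[351.0, 179.0], [426.0, 179.0], [350.0, 230.0], [421.0, 230.0]]
0.08 [[352.0, 180.0], [429.0, 180.0], [350.0, 232.0], [424.0, 232.0]]
```

```bash
python3 - <<'E'
from plan import *
say(); 
rows([(.4493,.2115,.20,.2706,4),(.4493,.2115,.137,.2706,4)],22)
E
```

```text
1.8 [0.4499 0.2049 0.2702] yaw 0.265 tilt [ 0.003 -0.001] F [-0.1  0.4  0.9] w 0.0245 0.0
max step 17.6 0.002
[[1.7,0.2,17.6,0.001,0.0,-0.001,22],[1.6,0.3,17.5,0.0,0.001,-0.002,22],[1.7,0.2,17.6,0.001,0.0,-0.001,22],[1.6,0.3,17.5,0.001,0.001,-0.002,22],[0.0,0.0,15.8,0.0,0.0,0.0,22],[0.0,0.0,15.7,0.0,0.0,0.0,22],[0.0,0.0,15.8,0.0,0.0,0.0,22],[0.0,0.0,15.7,0.0,0.0,0.0,22]]
```

Call:
carry_out(
  increments=[
    [1.4, 1.5, 17.5, 0, 0, 0, 22],
    [1.4, 1.6, 17.5, 0, 0, 0, 22],
    [0, 0, 17.5, 0, 0, 0, 22],
    [0, 0, 17.5, 0, 0, 0, 22],
    [0, 0, 16, 0, 0, 0, 22],
    [0, 0, 16, 0, 0, 0, 22],
    [0, 0, 16, 0, 0, 0, 22],
    [0, 0, 15, 0, 0, 0, 22],
    [0, 0, 0, 0, 0, 0, 22],
    [0, 0, 0, 0, 0, 0, 22],
  ],
)

```text
time_s: 2.75
position: [0.4489, 0.2119, 0.1364]
tcp_rot: [-1.9, -2.502, 0.0]
ft_force: [-1.2, 0.4, 0.4]
width: 0.0221
finger_force: 0.0
```

Call:
carry_out(
  increments=[
    [0, 0, 0, 0, 0, 0, 6],
    [0, 0, 0, 0, 0, 0, 6],
    [0, 0, 0, 0, 0, 0, 6],
    [0, 0, 0, 0, 0, 0, 6],
    [0, 0, 0, 0, 0, 0, 6],
  ],
  squeeze=25,
)

```text
time_s: 3.25
position: [0.4494, 0.2114, 0.1364]
tcp_rot: [1.901, 2.501, 0.0]
ft_force: [0.2, 0.6, -0.0]
width: 0.0057
finger_force: 0.0
```

```bash
python3 - <<'E'
from plan import *
say(); P=camera_params("wrist"); im=get_image("wrist"); s=get_image("side")
print(proj("wrist",[[.4493,.2115,.1364]],P),proj("side",[[.4493,.2115,.1364]]))
a=cv2.resize(im[130:330,200:500],(800,533))[:,:,::-1]
b=cv2.resize(s[90:230,180:330],(571,533))[:,:,::-1]
cv2.imwrite("pics/ws2.png",cv2.resize(np.hstack([a,b]),(800,311)))
E
```

```text
3.2 [0.4494 0.2114 0.1364] yaw 0.271 tilt [0. 0.] F [ 0.2  0.6 -0. ] w 0.0057 0.0
[[317.10056088 277.59477531]] [[220.10072414 144.53453635]]
```

View pics/ws2.png

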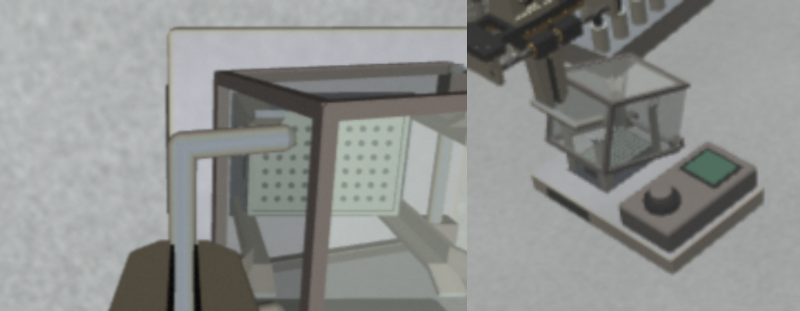

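```bash
python3 - <<'E'
from plan import *
from fit import st,hood
C=np.load("cam_in_tool.npy");K=camera_params("wrist")["K"]
def PW(p,rv):
    T=np.eye(4);T[:3,:3]=R.from_rotvec(rv).as_matrix();T[:3,3]=p; return dict(K=K,world_from_camera=T@C)
P1=PW([.4477,.2067,.2698],[1.905,2.498,.001]);P2=PW([.4494,.2114,.1364],[1.901,2.501,0])
f=300/467
for name,a,b in (("handle end",(321,180),(200+183*f,130+140*f)),("hood front left",(371,161),(200+322*f,130+103*f)),("base",(314,140),(200+171*f,130+29*f))):
    A=[];B=[]
    for P,px in((P1,a),(P2,b)):
        o,d=ray("wrist",px,P); d/=np.linalg.norm(d); M=np.eye(3)-np.outer(d,d); A.append(M);B.append(M@o)
    X=np.linalg.solve(sum(A),sum(B)); print(name,X.round(4),proj("wrist",X,P1).round(1),proj("wrist",X,P2).round(1))
print(P2["world_from_camera"]-camera_params("wrist")["world_from_camera"])
p=[.5222,.2321,.2706]
for a in(.2,.3,.4): print(st(p,hood(a,[(-.17,.036,.06),(-.132,.052,.086)])).round(4).tolist())
E
```

```text
handle end [0.4393 0.2488 0.1507] [[320.8 180. ]] [[317.8 220. ]]
hood front left [0.472  0.2764 0.1791] [[370.4 161.6]] [[407.9 195.1]]
base [0.4245 0.2777 0.0404] [[314.2 140.1]] [[309.5 148.4]]
[[-2.87448455e-06 -1.50811478e-05  1.37488505e-05  6.12627138e-05]
 [ 1.03767609e-05 -2.70534321e-05  7.76808692e-05  9.06724989e-06]
 [-3.90106205e-05 -7.11495856e-05 -2.19991458e-05  6.70675595e-05]
 [ 0.00000000e+00  0.00000000e+00  0.00000000e+00  0.00000000e+00]]
[[0.4271, 0.2431, 0.1326], [0.4637, 0.2698, 0.1505]]
[[0.4368, 0.2458, 0.1476], [0.4749, 0.2729, 0.1612]]
[[0.4478, 0.2488, 0.1615], [0.487, 0.2763, 0.1706]]
```

Call:
carry_out(
  increments=[
    [0, 0, 0, 0, 0, 0, 22],
    [0, 0, 0, 0, 0, 0, 22],
    [0, 0, 0, 0, 0, 0, 22],
    [0, 0, 5, 0, 0, 0, 22],
    [0, 0, 5, 0, 0, 0, 22],
    [0, 0, 5, 0, 0, 0, 22],
    [0, 0, 0, 0, 0, 0, 6],
    [0, 0, 0, 0, 0, 0, 6],
    [0, 0, 0, 0, 0, 0, 6],
    [0, 0, 0, 0, 0, 0, 6],
  ],
)

```text
time_s: 4.35
position: [0.4489, 0.2113, 0.1211]
tcp_rot: [-1.901, -2.501, 0.001]
ft_force: [-1.5, -0.2, -1.8]
width: 0.0084
finger_force: 24.9
```

Call:
carry_out(
  increments=[
    [0, 0, 0, 0, 0, 0, 22],
    [0, 0, 0, 0, 0, 0, 22],
    [0, 0, 0, 0, 0, 0, 22],
    [0, 0, 5, 0, 0, 0, 22],
    [0, 0, 4, 0, 0, 0, 22],
    [0, 0, 0, 0, 0, 0, 22],
    [0, 0, 0, 0, 0, 0, 6],
    [0, 0, 0, 0, 0, 0, 6],
    [0, 0, 0, 0, 0, 0, 6],
    [0, 0, 0, 0, 0, 0, 6],
  ],
)

```text
time_s: 5.35
position: [0.4489, 0.2113, 0.1122]
tcp_rot: [-1.901, -2.501, 0.001]
ft_force: [-0.5, -1.0, 0.4]
width: 0.009
finger_force: 25.0
```

```bash
python3 - <<'E'
from plan import *
say(); im=get_image("wrist"); s=get_image("side")
a=cv2.resize(im[130:330,200:500],(800,533))[:,:,::-1]
b=cv2.resize(s[90:230,180:330],(571,533))[:,:,::-1]
cv2.imwrite("pics/ws3.png",cv2.resize(np.hstack([a,b]),(800,311)))
E
```

```text
5.3 [0.4489 0.2113 0.1122] yaw 0.271 tilt [-0.001 -0.   ] F [-0.5 -1.   0.4] w 0.009 25.000147819519043
```

View pics/ws3.png

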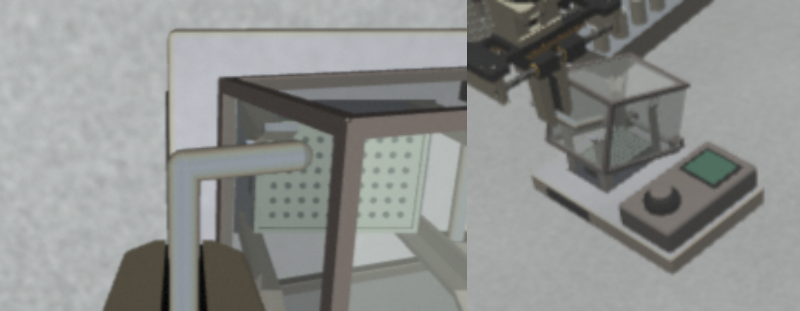

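```bash
python3 - <<'E'
from plan import *
im=get_image("wrist")
cv2.imwrite("pics/w4.png",cv2.convertScaleAbs(cv2.resize(im[200:400,210:430],(792,600),interpolation=cv2.INTER_CUBIC)[:,:,::-1],alpha=1.8))
s=sense(); P=camera_params("wrist"); p=np.array(s["position"])
for h in(0,.01,.02,.03,.04): print(h,((proj("wrist",[p+[0,0,h]],P)-[210,200])*[3.6,3]).round())
E
```

```text
0 [[386. 233.]]
0.01 [[386. 254.]]
0.02 [[386. 277.]]
0.03 [[385. 302.]]
0.04 [[385. 330.]]
```

View pics/w4.png

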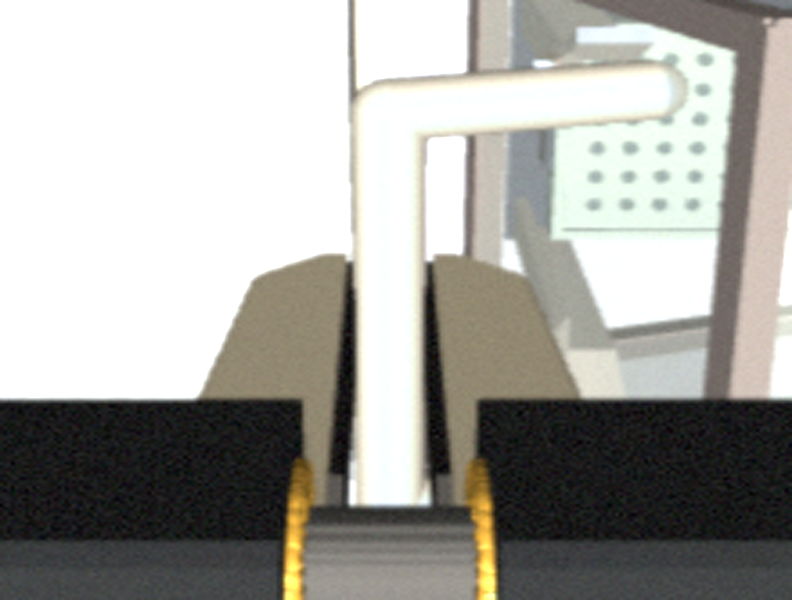

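```bash
cat > arc.py <<'E'
import sys,numpy as np
a0,a1,n=float(sys.argv[1]),float(sys.argv[2]),int(sys.argv[3])
f=lambda a:1000*np.array([-.17*np.cos(a)+.06*np.sin(a),.17*np.sin(a)+.06*np.cos(a)])
p=f(a0);o=[]
for a in np.linspace(a0,a1,n+1)[1:]:
    d=np.round(f(a)-p,1);p=p+d;o.append([0,float(d[0]),-float(d[1]),0,0,0,6])
print(str(o).replace(" ",""))
E
python3 arc.py .216 .6 8
```

```text
[[0,4.7,-7.2,0,0,0,6],[0,5.1,-7.0,0,0,0,6],[0,5.4,-6.8,0,0,0,6],[0,5.8,-6.5,0,0,0,6],[0,6.0,-6.2,0,0,0,6],[0,6.3,-5.9,0,0,0,6],[0,6.6,-5.6,0,0,0,6],[0,6.9,-5.3,0,0,0,6]]
```

Call:
carry_out(
  increments=[
    [0, 4.7, -7.2, 0, 0, 0, 6],
    [0, 5.1, -7, 0, 0, 0, 6],
    [0, 5.4, -6.8, 0, 0, 0, 6],
    [0, 5.8, -6.5, 0, 0, 0, 6],
    [0, 6, -6.2, 0, 0, 0, 6],
    [0, 6.3, -5.9, 0, 0, 0, 6],
    [0, 6.6, -5.6, 0, 0, 0, 6],
    [0, 6.9, -5.3, 0, 0, 0, 6],
    [0, 0, 0, 0, 0, 0, 6],
    [0, 0, 0, 0, 0, 0, 6],
  ],
  squeeze=15,
)

```text
time_s: 6.5
position: [0.4979, 0.2247, 0.1616]
tcp_rot: [1.9, 2.498, 0.006]
ft_force: [11.5, 3.1, -19.3]
width: 0.0092
finger_force: 15.0
```

```bash
python3 - <<'E'
from plan import *
say(); get_image("top"); im=get_image("wrist"); s=get_image("side"); t=get_image("top")
a=cv2.resize(im,(533,400))[:,:,::-1]
b=cv2.resize(s[90:230,180:320],(400,400))[:,:,::-1]
c=cv2.resize(t[160:300,90:230],(400,400))[:,:,::-1]
cv2.imwrite("pics/ws5.png",cv2.resize(np.hstack([b,c]),(800,400)))
E
```

```text
6.5 [0.4979 0.2247 0.1616] yaw 0.27 tilt [0.004 0.001] F [ 11.5   3.1 -19.3] w 0.0092 14.994650334119797
```

View pics/ws5.png

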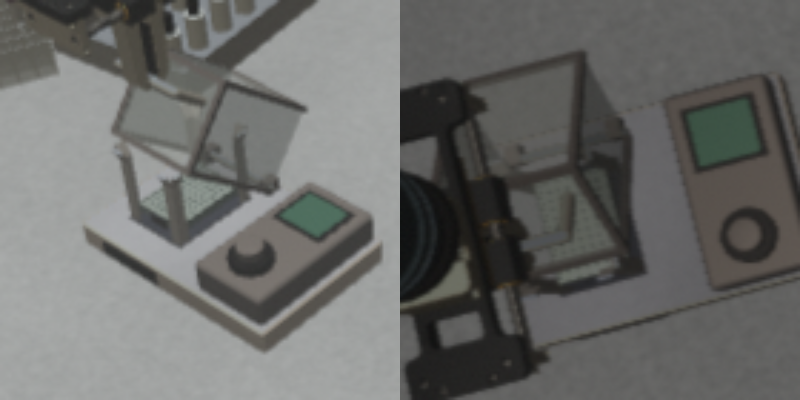

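Call:
carry_out(
  increments=[
    [0, 2, 0, 0, 0, 0, 22],
    [0, 2, 0, 0, 0, 0, 22],
    [0, 0, -4, 0, 0, 0, 22],
    [0, 0, -4, 0, 0, 0, 22],
    [0, 0, -4, 0, 0, 0, 22],
    [0, 0, 0, 0, 0, 0, 6],
    [0, 0, 0, 0, 0, 0, 6],
    [0, 0, 0, 0, 0, 0, 6],
    [0, 0, 0, 0, 0, 0, 6],
  ],
)

```text
time_s: 7.6
position: [0.4981, 0.225, 0.1746]
tcp_rot: [-1.901, -2.501, 0.0]
ft_force: [0.2, 0.1, -0.2]
width: 0.0065
finger_force: 0.0
```

```bash
python3 arc.py .67 1.15 9
```

```text
[[0,8.3,-4.9,0,0,0,6],[0,8.5,-4.5,0,0,0,6],[0,8.7,-3.9,0,0,0,6],[0,9.0,-3.6,0,0,0,6],[0,9.1,-3.0,0,0,0,6],[0,9.3,-2.5,0,0,0,6],[0,9.4,-2.1,0,0,0,6],[0,9.5,-1.5,0,0,0,6],[0,9.5,-1.1,0,0,0,6]]
```

Call:
carry_out(
  increments=[
    [0, 0, 0, 0, 0, 0, 24],
    [0, 0, 0, 0, 0, 0, 24],
    [0, 0, 4, 0, 0, 0, 24],
    [0, 0, 4, 0, 0, 0, 24],
    [0, 0, 4, 0, 0, 0, 24],
    [0, 0, 0, 0, 0, 0, 6],
    [0, 0, 0, 0, 0, 0, 6],
    [0, 0, 0, 0, 0, 0, 6],
    [0, 0, 0, 0, 0, 0, 6],
    [0, 0, 0, 0, 0, 0, 6],
  ],
)

```text
time_s: 8.6
position: [0.498, 0.225, 0.1627]
tcp_rot: [-1.901, -2.501, 0.001]
ft_force: [-1.2, -0.5, -0.3]
width: 0.0094
finger_force: 15.0
```

```bash
python3 - <<'E'
from plan import *
say(); im=get_image("wrist"); s=get_image("side")
a=cv2.resize(im[100:400,180:500],(427,400))[:,:,::-1]
b=cv2.resize(s[90:230,180:310],(371,400))[:,:,::-1]
cv2.imwrite("pics/ws6.png",np.hstack([a,b]))
p=[.5222,.2321,.2706]
from fit import st,hood
for a in(.5,.6,.7): print(a,st(p,hood(a,[(-.17,0,.06)])).round(3))
E
```

```text
8.6 [0.498  0.225  0.1627] yaw 0.271 tilt [-0.001 -0.   ] F [-1.2 -0.5 -0.3] w 0.0094 14.999858289957047
0.5 [[0.47  0.218 0.174]]
0.6 [[0.483 0.221 0.186]]
0.7 [[0.498 0.225 0.195]]
```

View pics/ws6.png

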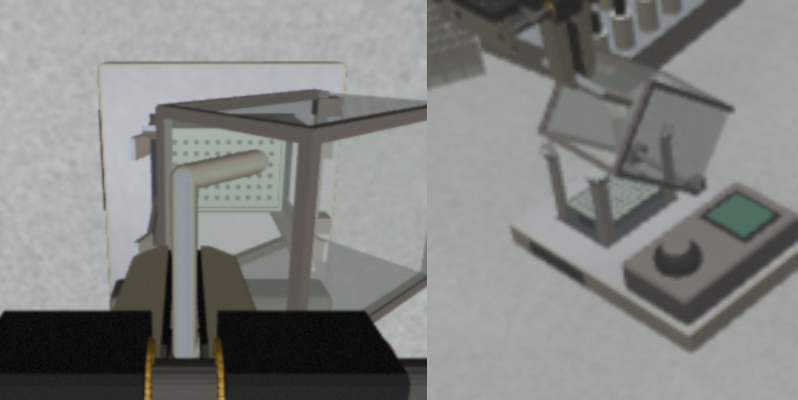

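```bash
python3 arc.py .7 1.15 9;python3 arc.py 1.15 1.58 9
```

```text
[[0,7.9,-4.4,0,0,0,6],[0,8.1,-3.9,0,0,0,6],[0,8.2,-3.6,0,0,0,6],[0,8.5,-3.2,0,0,0,6],[0,8.6,-2.7,0,0,0,6],[0,8.7,-2.3,0,0,0,6],[0,8.8,-1.8,0,0,0,6],[0,8.9,-1.4,0,0,0,6],[0,9.0,-1.0,0,0,0,6]]
[[0,8.6,-0.5,0,0,0,6],[0,8.6,-0.1,0,0,0,6],[0,8.6,0.3,0,0,0,6],[0,8.6,0.8,0,0,0,6],[0,8.5,1.1,0,0,0,6],[0,8.5,1.6,0,0,0,6],[0,8.4,1.9,0,0,0,6],[0,8.3,2.4,0,0,0,6],[0,8.1,2.7,0,0,0,6]]
```

Call:
carry_out(
  increments=[
    [0, 7.9, -4.4, 0, 0, 0, 6],
    [0, 8.1, -3.9, 0, 0, 0, 6],
    [0, 8.2, -3.6, 0, 0, 0, 6],
    [0, 8.5, -3.2, 0, 0, 0, 6],
    [0, 8.6, -2.7, 0, 0, 0, 6],
    [0, 8.7, -2.3, 0, 0, 0, 6],
    [0, 8.8, -1.8, 0, 0, 0, 6],
    [0, 8.9, -1.4, 0, 0, 0, 6],
    [0, 9, -1, 0, 0, 0, 6],
    [0, 0, 0, 0, 0, 0, 6],
  ],
)

```text
time_s: 9.7
position: [0.5747, 0.2464, 0.1876]
tcp_rot: [1.9, 2.499, 0.005]
ft_force: [1.6, 0.5, 3.6]
width: 0.0095
finger_force: 15.0
```

Call:
carry_out(
  increments=[
    [0, 8.6, -0.5, 0, 0, 0, 6],
    [0, 8.6, -0.1, 0, 0, 0, 6],
    [0, 8.6, 0.3, 0, 0, 0, 6],
    [0, 8.6, 0.8, 0, 0, 0, 6],
    [0, 8.5, 1.1, 0, 0, 0, 6],
    [0, 8.5, 1.6, 0, 0, 0, 6],
    [0, 8.4, 1.9, 0, 0, 0, 6],
    [0, 8.3, 2.4, 0, 0, 0, 6],
    [0, 8.1, 2.7, 0, 0, 0, 6],
    [0, 0, 0, 0, 0, 0, 6],
  ],
)

```text
time_s: 10.7
position: [0.6474, 0.2663, 0.176]
tcp_rot: [1.901, 2.5, 0.002]
ft_force: [3.2, 1.0, -1.4]
width: 0.0092
finger_force: 15.0
```

Call:
carry_out(
  increments=[
    [0, 0, 0, 0, 0, 0, 30],
    [0, 0, 0, 0, 0, 0, 30],
    [0, 0, 0, 0, 0, 0, 30],
    [0, 0, -15, 0, 0, 0, 30],
    [0, 0, -25, 0, 0, 0, 30],
    [0, 0, -30, 0, 0, 0, 30],
    [0, 0, -10, 0, 0, 0, 30],
    [0, 0, 0, 0, 0, 0, 80],
    [0, 0, 0, 0, 0, 0, 80],
  ],
)

```text
time_s: 11.6
position: [0.6451, 0.2658, 0.2556]
tcp_rot: [-1.9, -2.5, 0.002]
ft_force: [-0.3, 0.2, 0.0]
width: 0.0416
finger_force: 0.0
```

```bash
python3 - <<'E'
from plan import *
say(); s=get_image("side"); t=get_image("top"); P=camera_params("wrist"); w=get_image("wrist"); cv2.imwrite("pics/w7raw.png",w[:,:,::-1])
b=cv2.resize(s[60:220,180:320],(350,400))[:,:,::-1]
c=cv2.resize(w,(450,400))[:,:,::-1]
cv2.imwrite("pics/ws7.png",np.hstack([b,c]))
for d in cut_out("top","tray1"): print(round(d["confidence"],2),trayfit(d["pixels"],"top"))
E
```

```text
11.6 [0.6451 0.2658 0.2556] yaw 0.271 tilt [-0.001 -0.   ] F [-0.3  0.2  0. ] w 0.0416 0.0
0.93 (array([ 0.4187, -0.3488,  0.3613]), 86.06011962890625, 60.056541442871094)
0.75 (array([ 0.3398, -0.1371, -0.9058]), 82.7881851196289, 57.8718147277832)
0.67 (array([ 0.6068, -0.1569, -0.2213]), 85.95397186279297, 61.275821685791016)
0.63 (array([ 0.2746, -0.2882,  0.3412]), 87.26685333251953, 60.02619171142578)
0.62 (array([ 0.5808, -0.3371, -0.1875]), 85.60112762451172, 61.512874603271484)
0.56 (array([ 0.4685, -0.1261, -0.2349]), 84.18347930908203, 59.43466567993164)
```

View pics/ws7.png

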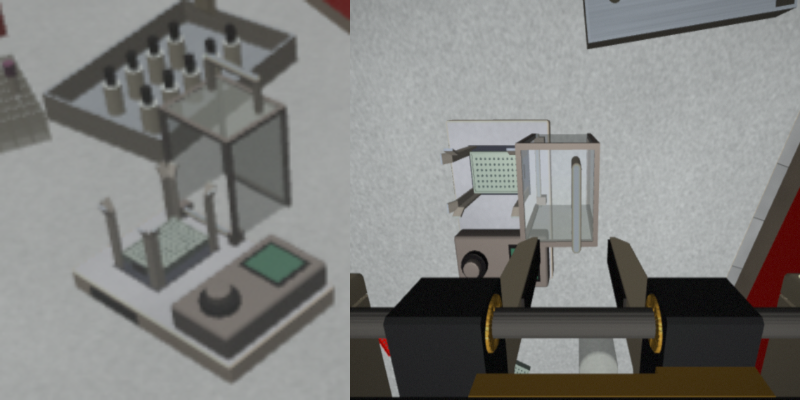

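```bash
python3 - <<'E'
from plan import *
rows([(.645,.266,.28,.271,1),(.5222,.2321,.28,1.842,13),(.5222,.2321,.28,1.842,2)],80)
E
```

```text
max step 25.0 0.121
[[0.2,0.1,-25.0,-0.003,0.0,0.0,80],[0.0,-9.8,0.0,0.0,0.0,-0.121,80],[1.2,-9.7,0.0,0.0,0.0,-0.121,80],[2.4,-9.5,0.0,0.0,0.0,-0.121,80],[3.5,-9.2,0.0,0.0,0.0,-0.12,80],[4.5,-8.7,0.0,0.0,0.0,-0.121,80],[5.6,-8.0,0.0,0.0,0.0,-0.121,80],[6.5,-7.3,0.0,0.0,0.0,-0.121,80],[7.4,-6.5,0.0,0.0,0.0,-0.121,80],[8.1,-5.6,0.0,0.0,0.0,-0.121,80]]
[[8.7,-4.5,0.0,0.0,0.0,-0.12,80],[9.1,-3.5,0.0,0.0,0.0,-0.121,80],[9.5,-2.3,0.0,0.0,0.0,-0.121,80],[9.8,-1.2,0.0,0.0,0.0,-0.121,80],[0.0,0.0,0.0,0.0,0.0,0.0,80],[0.0,0.0,0.0,0.0,0.0,0.0,80]]
```

Call:
carry_out(
  increments=[
    [0, 0, -25, 0, 0, 0, 80],
    [0, -9.8, 0, 0, 0, -0.121, 80],
    [1.2, -9.7, 0, 0, 0, -0.121, 80],
    [2.4, -9.5, 0, 0, 0, -0.121, 80],
    [3.5, -9.2, 0, 0, 0, -0.121, 80],
    [4.5, -8.7, 0, 0, 0, -0.121, 80],
    [5.6, -8, 0, 0, 0, -0.121, 80],
    [6.5, -7.3, 0, 0, 0, -0.121, 80],
    [7.4, -6.5, 0, 0, 0, -0.121, 80],
    [8.1, -5.6, 0, 0, 0, -0.121, 80],
  ],
)

```text
time_s: 12.8
position: [0.5598, 0.2422, 0.2809]
tcp_rot: [-0.323, -3.124, 0.001]
ft_force: [-0.2, -1.0, 0.1]
width: 0.08
finger_force: 0.0
```

Call:
carry_out(
  increments=[
    [8.7, -4.5, 0, 0, 0, -0.12, 80],
    [9.1, -3.5, 0, 0, 0, -0.12, 80],
    [9.5, -2.3, 0, 0, 0, -0.12, 80],
    [9.8, -1.2, 0, 0, 0, -0.121, 80],
    [0, 0, 0, 0, 0, 0, 80],
    [0, 0, 0, 0, 0, 0, 80],
    [0, 0, 0, 0, 0, 0, 80],
  ],
)

```text
time_s: 13.5
position: [0.5231, 0.232, 0.2815]
tcp_rot: [0.419, -3.113, 0.0]
ft_force: [-1.3, 0.1, 0.1]
width: 0.0799
finger_force: 0.0
```

```bash
cat > look.py <<'E'
from plan import *
from scipy.optimize import least_squares
def corners(m):
    c,_=cv2.findContours(m.astype(np.uint8),cv2.RETR_EXTERNAL,cv2.CHAIN_APPROX_NONE); return max(c,key=cv2.contourArea)[:,0].astype(float)
def look(cam="wrist",thing="tray1"):
    P=camera_params(cam); im=get_image(cam); L=cut_out(cam,thing); return P,im,L
E
python3 - <<'E'
from look import *
P,im,L=look(); say()
cv2.imwrite("pics/w8.png",im[:,:,::-1])
for d in L:
    m=d["pixels"]; print(round(d["confidence"],2),np.round(d["point"]),m.sum(),im[m].mean(0).round())
    for z in(.045,.055,.065,.075): print("  ",z,trayfit(m,"wrist",z,P))
for d in cut_out("wrist","start_top"): print("start",d["confidence"],d["point"],d["pixels"].sum(),onz("wrist",d["point"],.079,P))
E
```

```text
13.6 [0.5231 0.232  0.2815] yaw 1.839 tilt [-0. -0.] F [-0.  -0.7  0.1] w 0.0802 0.0
0.66 [49. 77.] 4138 [123. 135. 128.]
   0.045 (array([ 0.4676, -0.0975, -0.2321]), 79.2863998413086, 61.321067810058594)
   0.055 (array([ 0.467 , -0.0904, -0.2321]), 77.44707489013672, 59.89847946166992)
   0.065 (array([ 0.4665, -0.0832, -0.2321]), 75.60771942138672, 58.47591781616211)
   0.075 (array([ 0.4659, -0.0761, -0.2321]), 73.76837921142578, 57.05332946777344)
0.61 [ 21. 178.] 2892 [122. 134. 127.]
   0.045 (array([ 0.5936, -0.1246, -0.1941]), 80.73270416259766, 59.98616409301758)
   0.055 (array([ 0.5901, -0.1168, -0.1941]), 78.85977172851562, 58.59453201293945)
   0.065 (array([ 0.5866, -0.1091, -0.1941]), 76.98690795898438, 57.20293426513672)
   0.075 (array([ 0.5832, -0.1013, -0.1941]), 75.11398315429688, 55.81133270263672)
start 0.96 [199.5, 170.8] 576 [0.51678322 0.09394255 0.079     ]
```

View pics/w8.png

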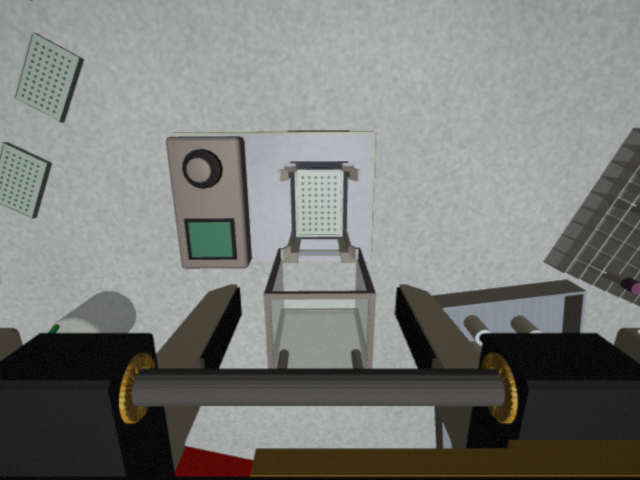

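The hood is upright and all four posts show. The end tray is in the magazine at columns 295–344, rows 168–237, and the button is at (200,171). I'll segment the end tray by colour.

```bash
python3 - <<'E'
from look import *
im=cv2.imread("pics/w8.png").astype(int)
P=camera_params("wrist"); say()
for r in (200,): print(im[r,285:356:3].tolist())
print(im[160:244:3,320].tolist())
print("proj tcp",proj("wrist",[sense()["position"]],P))
E
```

```text
13.7 [0.5231 0.232  0.2815] yaw 1.84 tilt [-0. -0.] F [ 1.  -0.1  0. ] w 0.0802 0.0
[[188, 182, 179], [189, 183, 180], [101, 94, 92], [85, 78, 76], [179, 191, 180], [185, 195, 185], [134, 138, 128], [188, 195, 185], [141, 147, 135], [186, 194, 183], [147, 152, 142], [186, 192, 182], [151, 154, 145], [180, 185, 173], [166, 170, 160], [181, 186, 176], [179, 184, 174], [173, 178, 167], [190, 196, 185], [152, 154, 149], [72, 64, 61], [176, 169, 167], [185, 178, 176], [184, 179, 177]]
[[184, 177, 174], [73, 64, 60], [69, 58, 55], [106, 104, 100], [193, 195, 186], [192, 196, 189], [187, 191, 181], [192, 196, 188], [184, 190, 180], [190, 195, 185], [186, 190, 181], [189, 195, 185], [187, 192, 182], [185, 191, 180], [183, 190, 179], [185, 191, 180], [184, 191, 181], [183, 190, 180], [183, 191, 180], [165, 173, 160], [184, 195, 181], [173, 182, 170], [182, 191, 180], [172, 181, 169], [179, 192, 178], [165, 177, 164], [84, 75, 73], [184, 180, 177]]
proj tcp [[318.78146581 278.31846013]]
```

```bash
cat > pile.py <<'E'
from look import *
def pilemask(bgr,box):
    g=cv2.GaussianBlur(bgr,(3,3),0).astype(int); m=np.zeros(bgr.shape[:2],np.uint8); x0,y0,x1,y1=box
    m[y0:y1,x0:x1]=((g[...,1]>=g[...,0])&(g[...,1]>100))[y0:y1,x0:x1]
    m=cv2.morphologyEx(m,cv2.MORPH_CLOSE,np.ones((5,5))); m=cv2.morphologyEx(m,cv2.MORPH_OPEN,np.ones((5,5)))
    return m
if __name__=="__main__":
    im=cv2.imread("pics/w8.png"); P=camera_params("wrist"); say()
    m=pilemask(im,(270,155,370,246)); ys,xs=np.nonzero(m); print(xs.min(),xs.max(),ys.min(),ys.max(),m.sum())
    for z in np.arange(.04,.081,.005): print(round(z,3),trayfit(m,"wrist",z,P))
    for d in [(375,132),(245,265)]: pass
    print("base corner rear/left",onz("wrist",(375,132),.03,P))
E
python3 pile.py
```

```text
13.7 [0.5231 0.232  0.2815] yaw 1.84 tilt [-0. -0.] F [ 1.  -0.1  0. ] w 0.0802 0.0
280 357 166 237 3525
0.04 (array([0.5209, 0.2405, 0.2679]), 89.63948822021484, 76.9014892578125)
0.045 (array([0.52  , 0.2401, 0.2679]), 88.61173248291016, 76.019775390625)
0.05 (array([0.5192, 0.2398, 0.2679]), 87.58403015136719, 75.13809967041016)
0.055 (array([0.5183, 0.2394, 0.2679]), 86.5562973022461, 74.25640869140625)
0.06 (array([0.5174, 0.2391, 0.2679]), 85.52851867675781, 73.37471771240234)
0.065 (array([0.5165, 0.2387, 0.2679]), 84.50080871582031, 72.4930419921875)
0.07 (array([0.5156, 0.2383, 0.2679]), 83.47311401367188, 71.61133575439453)
0.075 (array([0.5147, 0.238 , 0.2679]), 82.44532775878906, 70.72966766357422)
0.08 (array([0.5138, 0.2376, 0.2679]), 81.41761779785156, 69.84796142578125)
base corner rear/left [0.42402278 0.27549494 0.03      ]
```

```bash
python3 - <<'E'
from pile import *
im=cv2.imread("pics/w8.png"); P=camera_params("wrist")
g=cv2.GaussianBlur(im,(3,3),0).astype(int); M=((g[...,1]>=g[...,0])&(g[...,1]>100)).astype(np.uint8)
M=cv2.morphologyEx(M,cv2.MORPH_CLOSE,np.ones((5,5)))
pts=[]
for r in range(190,232,4): x=np.nonzero(M[r,285:356])[0]+285; print(r,x.min(),x.max(),end="; ")
print()
for c in range(303,338,4): y=np.nonzero(M[155:246,c])[0]+155; print(c,y.min(),y.max(),end="; ")
# model: tray rectangle
def prj(p):
    c,s=np.cos(p[2]),np.sin(p[2]); Q=np.array([(-.0415,0),(.0415,0),(0,-.029),(0,.029)])
    return proj("wrist",np.c_[p[0]+Q[:,0]*c-Q[:,1]*s,p[1]+Q[:,0]*s+Q[:,1]*c,np.full(4,p[3])],P)
for z in(.044,.054,.064,.072): print(z,prj([.5222,.2321,.2706,z]).round(1).tolist())
E
```

```text
190 295 342; 194 295 342; 198 295 342; 202 295 342; 206 295 342; 210 295 342; 214 295 342; 218 295 342; 222 296 342; 226 296 342; 230 295 346; 
303 169 237; 307 169 237; 311 170 237; 315 170 237; 319 170 236; 323 170 236; 327 169 236; 331 169 236; 335 170 236; 0.044 [[318.5, 168.2], [318.5, 234.7], [295.1, 202.4], [342.0, 202.4]]
0.054 [[318.5, 169.0], [318.6, 236.9], [294.6, 203.9], [342.5, 203.9]]
0.064 [[318.6, 169.9], [318.6, 239.2], [294.0, 205.6], [343.1, 205.5]]
0.072 [[318.6, 170.6], [318.6, 241.1], [293.6, 206.9], [343.6, 206.9]]
```

```bash
python3 - <<'E'
from plan import *
rows([(.4685,-.126,.18,1.34,9)],80,start=(.5222,.2321,.2805,1.842))
E
```

```text
max step 40.2 0.056
[[16.4,-36.7,11.2,0.0,0.0,0.056,80],[14.3,-37.6,11.1,0.0,0.0,0.056,80],[12.2,-38.4,11.2,0.0,0.0,0.055,80],[10.1,-38.9,11.2,0.0,0.0,0.056,80],[7.9,-39.5,11.1,0.0,0.0,0.056,80],[5.6,-39.8,11.2,0.0,0.0,0.056,80],[3.5,-40.1,11.2,0.0,0.0,0.055,80],[1.2,-40.2,11.1,0.0,0.0,0.056,80],[-1.1,-40.2,11.2,0.0,0.0,0.056,80]]
```

Call:
carry_out(
  increments=[
    [16.4, -36.7, 11.2, 0, 0, 0.056, 80],
    [14.3, -37.6, 11.2, 0, 0, 0.056, 80],
    [12.2, -38.4, 11.2, 0, 0, 0.056, 80],
    [10.1, -38.9, 11.2, 0, 0, 0.056, 80],
    [7.9, -39.5, 11.2, 0, 0, 0.056, 80],
    [5.6, -39.8, 11.2, 0, 0, 0.056, 80],
    [3.5, -40.1, 11.2, 0, 0, 0.056, 80],
    [1.2, -40.2, 11.1, 0, 0, 0.056, 80],
    [-1.1, -40.2, 11.1, 0, 0, 0.056, 80],
    [0, 0, 0, 0, 0, 0, 80],
  ],
)

```text
time_s: 14.65
position: [0.4672, -0.1301, 0.1797]
tcp_rot: [-0.377, -3.116, 0.001]
ft_force: [-0.9, 0.6, 0.4]
width: 0.0802
finger_force: 0.0
```

Call:
carry_out(
  increments=[
    [0, 0, 0, 0, 0, 0, 80],
    [0, 0, 0, 0, 0, 0, 80],
    [0, 0, 0, 0, 0, 0, 80],
  ],
)

```text
time_s: 14.95
position: [0.4689, -0.1249, 0.1817]
tcp_rot: [0.363, 3.12, 0.0]
ft_force: [0.4, 0.1, -0.2]
width: 0.0799
finger_force: 0.0
```

```bash
cat > tr.py <<'E'
from look import *
def tray(near=None):
    """grey trays in the wrist picture: contour fitted with the 83x58 rectangle at z=.01"""
    P,im,L=look(); say(); out=[]
    for d in L:
        m=d["pixels"]; c=im[m].mean(0); ok=abs(c[0]-c[1])<25 and abs(c[1]-c[2])<25
        f,a,b=trayfit(cv2.dilate(m.astype(np.uint8),np.ones((1,1))),"wrist",.01,P)
        ys,xs=np.nonzero(m)
        print(round(d["confidence"],2),"GREY" if ok else "other",f,round(a,1),round(b,1),"px",xs.min(),xs.max(),ys.min(),ys.max())
    return P,im
if __name__=="__main__":
    P,im=tray(); cv2.imwrite("pics/wt.png",im[:,:,::-1])
E
python3 tr.py
```

```text
15.1 [ 0.4688 -0.1249  0.1817] yaw 1.339 tilt [ 0.001 -0.   ] F [-0.6  0.1  0.2] w 0.0803 0.0
0.89 GREY [ 0.55   -0.3367 -0.9384] 69.3 44.0 px 138 188 310 351
0.71 other [ 0.2761 -0.2864  0.3588] 86.8 61.4 px 46 156 0 112
0.7 GREY [ 0.4691 -0.1262 -0.2358] 83.5 58.5 px 290 345 175 252
0.58 GREY [ 0.6036 -0.1559 -0.21  ] 87.3 57.2 px 293 343 296 361
0.58 GREY [ 0.4185 -0.3468  0.3954] 83.3 62.6 px 56 150 169 260
0.58 other [ 0.3415 -0.1376 -0.9061] 83.3 59.4 px 226 324 32 144
```

Call:
carry_out(
  increments=[
    [0, -1.2, 25, 0, 0, 0.004, 80],
    [0, 0, 25, 0, 0, 0, 80],
    [0, 0, 25, 0, 0, 0, 80],
    [0, 0, 25, 0, 0, 0, 80],
    [0, 0, 25, 0, 0, 0, 80],
    [0, 0, 25, 0, 0, 0, 80],
    [0, 0, 15, 0, 0, 0, 80],
    [0, 0, 8, 0, 0, 0, 80],
    [0, 0, 4, 0, 0, 0, 80],
    [0, 0, 0, 0, 0, 0, 80],
  ],
)

```text
time_s: 16.05
position: [0.4684, -0.1269, 0.0044]
tcp_rot: [0.372, 3.119, -0.0]
ft_force: [0.8, 0.0, -0.1]
width: 0.0803
finger_force: 0.0
```

Call:
carry_out(
  increments=[
    [0, 0, 0, 0, 0, 0, 50],
    [0, 0, 0, 0, 0, 0, 50],
    [0, 0, 0, 0, 0, 0, 50],
    [0, 0, 0, 0, 0, 0, 50],
    [0, 0, 0, 0, 0, 0, 50],
  ],
  squeeze=10,
)

```text
time_s: 16.55
position: [0.4682, -0.1272, 0.0045]
tcp_rot: [0.373, 3.119, -0.0]
ft_force: [-0.1, 0.4, -0.3]
width: 0.0506
finger_force: 0.0
```

Call:
carry_out(
  increments=[
    [0, 0, 0, 0, 0, 0, 80],
    [0, 0, 0, 0, 0, 0, 80],
    [0, 0, 0, 0, 0, 0, 80],
    [0, 0, 1.5, 0, 0, 0, 80],
    [0, 0, 1.5, 0, 0, 0, 80],
    [0, 0, 1, 0, 0, 0, 80],
    [0, 0, 0, 0, 0, 0, 80],
  ],
)

```text
time_s: 17.25
position: [0.4679, -0.1271, -0.0]
tcp_rot: [-0.373, -3.119, -0.0]
ft_force: [-0.6, -0.1, -0.2]
width: 0.0802
finger_force: 0.0
```

```bash
python3 - <<'E'
from tr import *
P,im=tray(); cv2.imwrite("pics/w9.png",cv2.resize(im[150:400,150:490],(800,588))[:,:,::-1]); print(proj("wrist",[sense()["position"]],P))
E
```

```text
17.4 [ 4.681e-01 -1.271e-01  2.000e-04] yaw 1.333 tilt [-0.  0.] F [-0.5 -0.6  0.8] w 0.0803 0.0
0.93 GREY [ 0.4418 -0.3039 -0.4966] 26.1 13.5 px 0 24 288 327
0.76 GREY [ 0.4678 -0.1253 -0.2345] 85.2 58.8 px 268 376 210 349
0.61 GREY [ 0.5693 -0.1481  1.3333] 57.5 27.8 px 280 367 413 447
0.58 other [ 0.342  -0.1374 -0.8961] 83.6 60.1 px 136 336 0 158
[[318.3870846  278.27082839]]
```

View pics/w9.png

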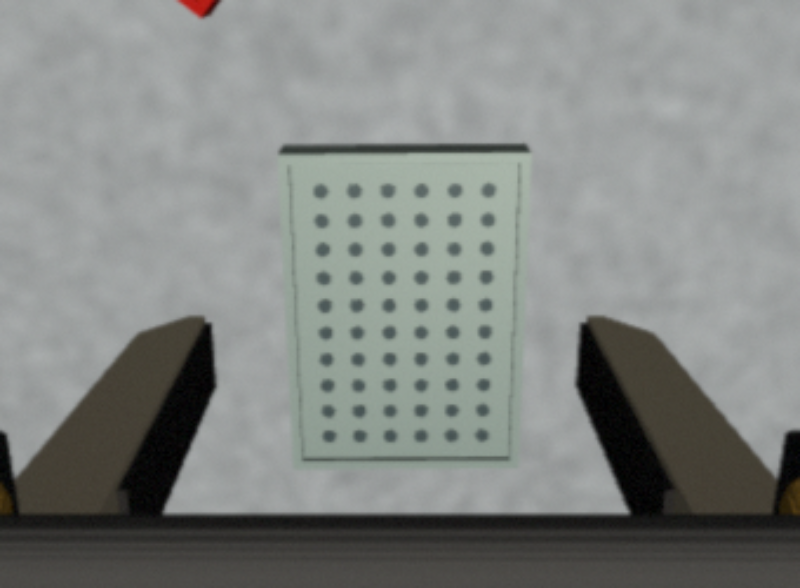

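Wrist view: the tray lies squarely between the fingers (tips at crop (210,320) and (580,320)). At TCP z=0 the tips appear to hang roughly 15 mm above the bench, so I'll lower until I feel it.

Call:
carry_out(
  increments=[
    [0, 0, 2, 0, 0, 0, 80],
    [0, 0, 2, 0, 0, 0, 80],
    [0, 0, 2, 0, 0, 0, 80],
    [0, 0, 0, 0, 0, 0, 80],
  ],
)

```text
time_s: 17.75
position: [0.4678, -0.127, -0.0061]
tcp_rot: [-0.373, -3.119, -0.0]
ft_force: [0.6, 0.3, -0.8]
width: 0.0799
finger_force: 0.0
```

Call:
carry_out(
  increments=[
    [0, 0, 1.5, 0, 0, 0, 80],
    [0, 0, 1.5, 0, 0, 0, 80],
    [0, 0, 0, 0, 0, 0, 80],
  ],
)

```text
time_s: 18.05
position: [0.468, -0.1271, -0.009]
tcp_rot: [-0.373, -3.119, -0.0]
ft_force: [-1.3, -0.6, -0.5]
width: 0.0799
finger_force: 0.0
```

Call:
carry_out(
  increments=[
    [0, 0, 1.5, 0, 0, 0, 80],
    [0, 0, 0, 0, 0, 0, 80],
  ],
)

```text
time_s: 18.25
position: [0.4681, -0.1271, -0.0104]
tcp_rot: [-0.373, -3.119, -0.0]
ft_force: [-0.4, 1.0, 0.1]
width: 0.0801
finger_force: 0.0
```

Call:
carry_out(
  increments=[
    [0, 0, 1.5, 0, 0, 0, 80],
    [0, 0, 0, 0, 0, 0, 80],
  ],
)

```text
time_s: 18.45
position: [0.468, -0.1271, -0.0119]
tcp_rot: [-0.373, -3.119, -0.0]
ft_force: [0.0, 0.2, 0.0]
width: 0.0798
finger_force: 0.0
```

Call:
carry_out(
  increments=[
    [0, 0, 0, 0, 0, 0, 50],
    [0, 0, 0, 0, 0, 0, 50],
    [0, 0, 0, 0, 0, 0, 50],
    [0, 0, 0, 0, 0, 0, 50],
    [0, 0, 0, 0, 0, 0, 50],
  ],
)

```text
time_s: 18.95
position: [0.4681, -0.1272, -0.0117]
tcp_rot: [0.373, 3.119, -0.0]
ft_force: [0.2, -0.4, 0.9]
width: 0.0509
finger_force: 0.0
```

Call:
carry_out(
  increments=[
    [0, 0, 0, 0, 0, 0, 80],
    [0, 0, 0, 0, 0, 0, 80],
    [0, 0, 0, 0, 0, 0, 80],
    [0, 0, 1.5, 0, 0, 0, 80],
    [0, 0, 1.5, 0, 0, 0, 80],
    [0, 0, 1.5, 0, 0, 0, 80],
    [0, 0, 0, 0, 0, 0, 80],
  ],
)

```text
time_s: 19.65
position: [0.4679, -0.127, -0.0165]
tcp_rot: [-0.373, -3.119, -0.0]
ft_force: [-0.9, -0.1, -0.5]
width: 0.0799
finger_force: 0.0
```

Call:
carry_out(
  increments=[
    [0, 0, 1.5, 0, 0, 0, 80],
    [0, 0, 0, 0, 0, 0, 80],
  ],
)

```text
time_s: 19.85
position: [0.468, -0.1271, -0.0179]
tcp_rot: [-0.373, -3.119, -0.0]
ft_force: [1.4, -0.2, -0.0]
width: 0.0798
finger_force: 0.0
```

Call:
carry_out(
  increments=[
    [0, 0, 1.5, 0, 0, 0, 80],
    [0, 0, 0, 0, 0, 0, 80],
  ],
)

```text
time_s: 20.05
position: [0.468, -0.1271, -0.0194]
tcp_rot: [-0.373, -3.119, -0.0]
ft_force: [1.0, 0.1, -0.1]
width: 0.0797
finger_force: 0.0
```

Call:
carry_out(
  increments=[
    [0, 0, 1.5, 0, 0, 0, 80],
    [0, 0, 0, 0, 0, 0, 80],
  ],
)

```text
time_s: 20.25
position: [0.468, -0.1271, -0.0209]
tcp_rot: [-0.373, -3.119, -0.0]
ft_force: [-0.5, -0.4, 0.6]
width: 0.0801
finger_force: 0.0
```

Call:
carry_out(
  increments=[
    [0, 0, 0, 0, 0, 0, 50],
    [0, 0, 0, 0, 0, 0, 50],
    [0, 0, 0, 0, 0, 0, 50],
    [0, 0, 0, 0, 0, 0, 50],
    [0, 0, 0, 0, 0, 0, 50],
  ],
)

```text
time_s: 20.75
position: [0.4681, -0.1271, -0.0207]
tcp_rot: [0.373, 3.119, 0.0]
ft_force: [0.6, 0.7, 0.8]
width: 0.0574
finger_force: 10.0
```

```bash
python3 - <<'E'
from plan import *
rows([(.468,-.127,.135,1.335,5),(.5222,.2321,.17,1.8414,13),(.5222,.2321,.17,1.8414,2)],50,start=(.468,-.127,-.0209,1.335))
E
```

```text
max step 31.2 0.039
[[0.0,0.0,-31.2,0.0,0.0,0.0,50],[0.0,0.0,-31.2,0.0,0.0,0.0,50],[0.0,0.0,-31.1,0.0,0.0,0.0,50],[0.0,0.0,-31.2,0.0,0.0,0.0,50],[0.0,0.0,-31.2,0.0,0.0,0.0,50],[2.4,27.8,-2.7,0.0,0.0,-0.039,50],[1.3,27.9,-2.7,0.0,0.0,-0.039,50],[0.2,28.0,-2.7,0.0,0.0,-0.039,50],[-0.8,27.9,-2.7,0.0,0.0,-0.039,50],[-2.0,27.9,-2.7,0.0,0.0,-0.039,50]]
[[-3.0,27.7,-2.7,0.0,0.0,-0.039,50],[-4.1,27.7,-2.6,0.0,0.0,-0.039,50],[-5.2,27.4,-2.7,0.0,0.0,-0.039,50],[-6.3,27.2,-2.7,0.0,0.0,-0.039,50],[-7.3,27.0,-2.7,0.0,0.0,-0.039,50],[-8.4,26.6,-2.7,0.0,0.0,-0.038,50],[-9.3,26.4,-2.7,0.0,0.0,-0.039,50],[-10.4,25.9,-2.7,0.0,0.0,-0.039,50],[0.0,0.0,0.0,0.0,0.0,0.0,50],[0.0,0.0,0.0,0.0,0.0,0.0,50]]
```

Call:
carry_out(
  increments=[
    [0, 0, -12, 0, 0, 0, 50],
    [0, 0, -26, 0, 0, 0, 50],
    [0, 0, -38, 0, 0, 0, 50],
    [0, 0, -40, 0, 0, 0, 50],
    [0, 0, -40, 0, 0, 0, 50],
    [2.4, 27.8, -2.7, 0, 0, -0.039, 50],
    [1.3, 27.9, -2.7, 0, 0, -0.039, 50],
    [0.2, 28, -2.7, 0, 0, -0.039, 50],
    [-0.8, 27.9, -2.7, 0, 0, -0.039, 50],
    [-2, 27.9, -2.7, 0, 0, -0.039, 50],
  ],
  squeeze=15,
)

```text
time_s: 21.75
position: [0.4891, 0.012, 0.1498]
tcp_rot: [0.065, 3.14, -0.0]
ft_force: [0.2, -0.5, -0.6]
width: 0.0571
finger_force: 15.0
```

Call:
carry_out(
  increments=[
    [-3, 27.7, -2.7, 0, 0, -0.039, 50],
    [-4.1, 27.7, -2.7, 0, 0, -0.039, 50],
    [-5.2, 27.4, -2.7, 0, 0, -0.039, 50],
    [-6.3, 27.2, -2.7, 0, 0, -0.039, 50],
    [-7.3, 27, -2.7, 0, 0, -0.039, 50],
    [-8.4, 26.6, -2.7, 0, 0, -0.039, 50],
    [-9.3, 26.4, -2.7, 0, 0, -0.039, 50],
    [-10.4, 25.9, -2.7, 0, 0, -0.039, 50],
    [0, 0, 0, 0, 0, 0, 50],
    [0, 0, 0, 0, 0, 0, 50],
  ],
)

```text
time_s: 22.75
position: [0.5225, 0.2321, 0.1707]
tcp_rot: [0.423, -3.113, 0.001]
ft_force: [-0.4, -0.2, -1.0]
width: 0.0572
finger_force: 15.0
```

Call:
carry_out(
  increments=[
    [0, 0, 0, 0, 0, 0, 50],
    [0, 0, 0, 0, 0, 0, 50],
  ],
)

```text
time_s: 22.95
position: [0.5228, 0.2308, 0.1705]
tcp_rot: [0.419, -3.113, 0.001]
ft_force: [0.5, 0.5, -0.8]
width: 0.0571
finger_force: 15.0
```

```bash
cat > hand.py <<'E'
from look import *
# tray in hand seen by the wrist camera: offset of its middle from the TCP, in tool axes
P,im,L=look(); say(); s=sense(); p=np.array(s["position"]); Rm=R.from_rotvec(s["tcp_rot"])
for d in L:
    m=d["pixels"]; ys,xs=np.nonzero(m)
    f,a,b=trayfit(m,"wrist",p[2]+.0307,P); o=Rm.inv().apply([f[0]-p[0],f[1]-p[1],0])*1000
    print(round(d["confidence"],2),im[m].mean(0).round(),"px",xs.min(),xs.max(),ys.min(),ys.max(),f,round(a,1),round(b,1),"tool off",o.round(1))
cv2.imwrite("pics/hand.png",im[:,:,::-1])
E
python3 hand.py
```

```text
23.1 [0.5229 0.2309 0.1704] yaw 1.839 tilt [-0. -0.] F [ 0.1  0.5 -0.8] w 0.057 14.999757707118988
0.77 [159. 173. 163.] px 257 377 218 369 [0.5213 0.2292 0.2717] 84.5 58.6 tool off [ 2.  -1.2  0. ]
```

Call:
carry_out(
  increments=[
    [-1.5, 2, 10, 0, 0, 0, 50],
    [0, 0, 15, 0, 0, 0, 50],
    [0, 0, 15, 0, 0, 0, 50],
    [0, 0, 15, 0, 0, 0, 50],
    [0, 0, 10, 0, 0, 0, 50],
    [0, 0, 8, 0, 0, 0, 50],
    [0, 0, 6, 0, 0, 0, 50],
    [0, 0, 6, 0, 0, 0, 50],
    [0, 0, 0, 0, 0, 0, 50],
    [0, 0, 0, 0, 0, 0, 50],
  ],
)

```text
time_s: 24.05
position: [0.524, 0.2342, 0.0856]
tcp_rot: [-0.422, 3.113, 0.0]
ft_force: [0.1, 0.0, 0.3]
width: 0.057
finger_force: 15.0
```

Call:
carry_out(
  increments=[
    [0, 0, 4, 0, 0, 0, 50],
    [0, 0, 4, 0, 0, 0, 50],
    [0, 0, 4, 0, 0, 0, 50],
    [0, 0, 4, 0, 0, 0, 50],
    [0, 0, 4, 0, 0, 0, 50],
    [0, 0, 4, 0, 0, 0, 50],
    [0, 0, 0, 0, 0, 0, 50],
  ],
)

```text
time_s: 24.75
position: [0.5233, 0.234, 0.0606]
tcp_rot: [0.421, -3.112, 0.0]
ft_force: [0.4, -1.0, -0.4]
width: 0.0573
finger_force: 15.0
```

Call:
carry_out(
  increments=[
    [0, 0, 4, 0, 0, 0, 50],
    [0, 0, 4, 0, 0, 0, 50],
    [0, 0, 4, 0, 0, 0, 50],
    [0, 0, 2, 0, 0, 0, 50],
    [0, 0, 0, 0, 0, 0, 50],
  ],
)

```text
time_s: 25.25
position: [0.5235, 0.2341, 0.0469]
tcp_rot: [0.421, -3.112, 0.0]
ft_force: [0.2, -0.4, -0.9]
width: 0.0569
finger_force: 15.0
```

Call:
carry_out(
  increments=[
    [0, 0, 2, 0, 0, 0, 50],
    [0, 0, 2, 0, 0, 0, 50],
    [0, 0, 0, 0, 0, 0, 50],
  ],
)

```text
time_s: 25.55
position: [0.5237, 0.2341, 0.0431]
tcp_rot: [0.421, -3.113, 0.0]
ft_force: [0.2, -0.2, -0.6]
width: 0.0572
finger_force: 15.0
```

Call:
carry_out(
  increments=[
    [0, 0, 1, 0, 0, 0, 50],
    [0, 0, 1, 0, 0, 0, 50],
    [0, 0, 0, 0, 0, 0, 50],
  ],
)

```text
time_s: 25.85
position: [0.5238, 0.2341, 0.0412]
tcp_rot: [0.422, -3.113, 0.0]
ft_force: [-0.4, 0.3, -1.2]
width: 0.0572
finger_force: 15.0
```

Call:
carry_out(
  increments=[
    [0, 0, 1, 0, 0, 0, 50],
    [0, 0, 1, 0, 0, 0, 50],
    [0, 0, 0, 0, 0, 0, 50],
  ],
)

```text
time_s: 26.15
position: [0.5238, 0.2341, 0.0392]
tcp_rot: [0.422, -3.113, 0.0]
ft_force: [-0.3, 0.0, 0.0]
width: 0.0569
finger_force: 15.0
```

Call:
carry_out(
  increments=[
    [0, 0, 1, 0, 0, 0, 50],
    [0, 0, 0, 0, 0, 0, 50],
  ],
)

```text
time_s: 26.35
position: [0.5237, 0.2341, 0.0382]
tcp_rot: [0.422, -3.113, 0.0]
ft_force: [-0.0, 0.4, -1.0]
width: 0.0572
finger_force: 15.0
```

Call:
carry_out(
  increments=[
    [0, 0, 1, 0, 0, 0, 50],
    [0, 0, 0, 0, 0, 0, 50],
  ],
)

```text
time_s: 26.55
position: [0.5238, 0.2341, 0.0372]
tcp_rot: [0.422, -3.113, 0.0]
ft_force: [-0.2, -0.2, -0.5]
width: 0.0569
finger_force: 15.0
```

Call:
carry_out(
  increments=[
    [0, 0, 1, 0, 0, 0, 50],
    [0, 0, 0, 0, 0, 0, 50],
  ],
)

```text
time_s: 26.75
position: [0.5238, 0.2341, 0.0362]
tcp_rot: [0.422, -3.113, 0.0]
ft_force: [0.2, -0.5, -1.0]
width: 0.0575
finger_force: 15.0
```

Call:
carry_out(
  increments=[
    [0, 0, 1, 0, 0, 0, 50],
    [0, 0, 0, 0, 0, 0, 50],
  ],
)

```text
time_s: 26.95
position: [0.5238, 0.2341, 0.0352]
tcp_rot: [0.422, -3.113, 0.0]
ft_force: [-0.8, -1.0, -1.4]
width: 0.0573
finger_force: 15.0
```

Call:
carry_out(
  increments=[
    [0, 0, 0.5, 0, 0, 0, 50],
    [0, 0, 0, 0, 0, 0, 50],
  ],
)

```text
time_s: 27.15
position: [0.5238, 0.2342, 0.0348]
tcp_rot: [0.422, -3.113, 0.0]
ft_force: [0.4, -0.6, -1.2]
width: 0.0569
finger_force: 15.0
```

Call:
carry_out(
  increments=[
    [0, 0, 0.5, 0, 0, 0, 50],
    [0, 0, 0, 0, 0, 0, 50],
  ],
)

```text
time_s: 27.35
position: [0.5238, 0.2342, 0.0343]
tcp_rot: [0.422, -3.113, 0.0]
ft_force: [-0.4, 0.2, -1.2]
width: 0.0575
finger_force: 15.0
```

Call:
carry_out(
  increments=[
    [0, 0, 1, 0, 0, 0, 50],
    [0, 0, 0, 0, 0, 0, 50],
  ],
)

```text
time_s: 27.55
position: [0.5237, 0.2342, 0.0332]
tcp_rot: [0.422, -3.113, 0.0]
ft_force: [-0.2, 0.2, -0.5]
width: 0.0573
finger_force: 15.0
```

Call:
carry_out(
  increments=[
    [0, 0, 0.5, 0, 0, 0, 50],
    [0, 0, 0, 0, 0, 0, 50],
  ],
)

```text
time_s: 27.75
position: [0.5238, 0.2341, 0.0328]
tcp_rot: [0.422, -3.113, 0.0]
ft_force: [0.3, -0.2, -1.1]
width: 0.0571
finger_force: 15.0
```

Call:
carry_out(
  increments=[
    [0, 0, 0.5, 0, 0, 0, 50],
    [0, 0, 0, 0, 0, 0, 50],
  ],
)

```text
time_s: 27.95
position: [0.5238, 0.2342, 0.0323]
tcp_rot: [0.422, -3.113, 0.0]
ft_force: [-0.1, 0.7, -0.6]
width: 0.0573
finger_force: 15.0
```

Call:
carry_out(
  increments=[
    [0, 0, 0.5, 0, 0, 0, 50],
    [0, 0, 0, 0, 0, 0, 50],
  ],
)

```text
time_s: 28.15
position: [0.5238, 0.2341, 0.0318]
tcp_rot: [0.421, -3.113, -0.0]
ft_force: [-0.5, -0.1, 0.0]
width: 0.0573
finger_force: 15.0
```

Call:
carry_out(
  increments=[
    [0, 0, 0.7, 0, 0, 0, 50],
    [0, 0, 0, 0, 0, 0, 50],
  ],
)

```text
time_s: 28.35
position: [0.5238, 0.2342, 0.0311]
tcp_rot: [0.422, -3.113, 0.0]
ft_force: [0.4, -0.5, -0.3]
width: 0.0571
finger_force: 15.0
```

Call:
carry_out(
  increments=[
    [0, 0, 0.7, 0, 0, 0, 50],
    [0, 0, 0, 0, 0, 0, 50],
  ],
)

```text
time_s: 28.55
position: [0.5238, 0.2341, 0.0303]
tcp_rot: [0.421, -3.113, -0.0]
ft_force: [-0.9, -0.4, -1.8]
width: 0.0573
finger_force: 15.0
```

Call:
carry_out(
  increments=[
    [0, 0, 0.7, 0, 0, 0, 50],
    [0, 0, 0, 0, 0, 0, 50],
  ],
)

```text
time_s: 28.75
position: [0.5238, 0.2341, 0.0297]
tcp_rot: [0.421, -3.113, 0.0]
ft_force: [0.1, -0.7, -0.7]
width: 0.0566
finger_force: 15.0
```

Call:
carry_out(
  increments=[
    [0, 0, 0.7, 0, 0, 0, 50],
    [0, 0, 0, 0, 0, 0, 50],
  ],
)

```text
time_s: 28.95
position: [0.5238, 0.2341, 0.029]
tcp_rot: [0.422, -3.113, 0.0]
ft_force: [0.1, 0.2, -0.7]
width: 0.057
finger_force: 15.0
```

Call:
carry_out(
  increments=[
    [0, 0, 0.8, 0, 0, 0, 50],
    [0, 0, 0, 0, 0, 0, 50],
  ],
)

```text
time_s: 29.15
position: [0.5238, 0.2342, 0.0281]
tcp_rot: [0.422, -3.113, -0.0]
ft_force: [0.9, 0.0, -0.3]
width: 0.0572
finger_force: 15.0
```

Call:
carry_out(
  increments=[
    [0, 0, 0.8, 0, 0, 0, 50],
    [0, 0, 0, 0, 0, 0, 50],
  ],
)

```text
time_s: 29.35
position: [0.5239, 0.2342, 0.028]
tcp_rot: [-0.422, 3.113, -0.0]
ft_force: [-1.6, -1.1, 3.4]
width: 0.057
finger_force: 15.0
```

Call:
carry_out(
  increments=[
    [0, 0, 0.8, 0, 0, 0, 50],
    [0, 0, 0, 0, 0, 0, 50],
  ],
)

```text
time_s: 29.55
position: [0.5239, 0.2342, 0.0279]
tcp_rot: [-0.422, 3.113, -0.0]
ft_force: [-3.8, -1.5, 9.6]
width: 0.0572
finger_force: 15.0
```

Call:
carry_out(
  increments=[
    [0, 0, 0.8, 0, 0, 0, 50],
    [0, 0, 0, 0, 0, 0, 50],
  ],
)

```text
time_s: 29.75
position: [0.524, 0.2342, 0.0279]
tcp_rot: [-0.422, 3.112, -0.0]
ft_force: [-4.8, -1.1, 15.9]
width: 0.0573
finger_force: 15.0
```

Contact is at TCP z = 0.028, so the pile top is at about 48.7 mm. I'll ease off to near zero force, open, and rise.

Call:
carry_out(
  increments=[
    [0, 0, -1, 0, 0, 0, 50],
    [0, 0, -1, 0, 0, 0, 50],
    [0, 0, 0, 0, 0, 0, 50],
  ],
)

```text
time_s: 30.05
position: [0.5241, 0.2342, 0.028]
tcp_rot: [-0.421, 3.113, 0.0]
ft_force: [0.1, -0.2, 3.3]
width: 0.0575
finger_force: 15.0
```

Call:
carry_out(
  increments=[
    [0, 0, 0, 0, 0, 0, 70],
    [0, 0, 0, 0, 0, 0, 70],
    [0, 0, 0, 0, 0, 0, 70],
    [0, 0, 0, 0, 0, 0, 70],
    [0, 0, -15, 0, 0, 0, 70],
    [0, 0, -30, 0, 0, 0, 70],
    [0, 0, -40, 0, 0, 0, 70],
    [0, 0, -40, 0, 0, 0, 80],
    [0, 0, -40, 0, 0, 0, 80],
    [0, 0, -40, 0, 0, 0, 80],
  ],
)

```text
time_s: 31.05
position: [0.5236, 0.2341, 0.2345]
tcp_rot: [0.422, -3.113, -0.0]
ft_force: [0.3, -0.5, -0.3]
width: 0.0794
finger_force: 0.0
```

Call:
carry_out(
  increments=[
    [0, 0, -40, 0, 0, 0, 80],
    [0, 0, 0, 0, 0, 0, 80],
    [0, 0, 0, 0, 0, 0, 80],
    [0, 0, 0, 0, 0, 0, 80],
  ],
)

```text
time_s: 31.45
position: [0.523, 0.234, 0.2712]
tcp_rot: [0.421, -3.11, 0.0]
ft_force: [-0.8, -0.7, -0.3]
width: 0.08
finger_force: 0.0
```

```bash
python3 - <<'E'
from tr import *
P,im=tray(); b=np.ascontiguousarray(im[:,:,::-1]); cv2.imwrite("pics/after1.png",b)
g=cv2.GaussianBlur(b,(3,3),0).astype(int); M=((g[...,1]>=g[...,0])&(g[...,1]>100)).astype(np.uint8)
M=cv2.morphologyEx(M,cv2.MORPH_CLOSE,np.ones((5,5)))
for r in range(190,235,6): x=np.nonzero(M[r,285:356])[0]+285; print(r,x.min(),x.max(),end="; ")
print()
for c in range(303,338,5): y=np.nonzero(M[155:246,c])[0]+155; print(c,y.min(),y.max(),end="; ")
c,s=np.cos(.2706),np.sin(.2706); Q=np.array([(-.0415,0),(.0415,0),(0,-.029),(0,.029)])
for z in (.0487,.0587): print(z,proj("wrist",np.c_[.5222+Q[:,0]*c-Q[:,1]*s,.2321+Q[:,0]*s+Q[:,1]*c,np.full(4,z)],P).round(1).tolist())
for d in cut_out("top","tray1"):
    f=trayfit(d["pixels"],"top"); print("top",round(d["confidence"],2),f)
E
```

```text
31.6 [0.5229 0.234  0.2709] yaw 1.84 tilt [-0.004 -0.001] F [ 0.4  0.4 -0.4] w 0.0799 0.0
0.92 GREY [0.5335 0.2355 0.2699] 93.0 65.5 px 292 342 172 242
0.76 GREY [ 0.6064 -0.147  -0.1894] 88.4 55.3 px 0 44 142 220
190 293 342; 196 293 343; 202 293 343; 208 293 343; 214 293 342; 220 293 342; 226 293 342; 232 293 345; 
303 170 243; 308 170 243; 313 171 243; 318 171 243; 323 171 243; 328 170 243; 333 170 243; 0.0487 [[316.9, 169.5], [317.0, 238.1], [292.7, 204.8], [341.2, 204.8]]
0.0587 [[316.9, 170.3], [317.0, 240.4], [292.1, 206.4], [341.8, 206.4]]
top 0.93 (array([ 0.4187, -0.3488,  0.3613]), 86.06011962890625, 60.056541442871094)
top 0.75 (array([ 0.3398, -0.1371, -0.9058]), 82.7881851196289, 57.8718147277832)
top 0.67 (array([ 0.6068, -0.1569, -0.2213]), 85.95397186279297, 61.275821685791016)
top 0.63 (array([ 0.2746, -0.2882,  0.3412]), 87.26685333251953, 60.02619171142578)
top 0.62 (array([ 0.5808, -0.3371, -0.1875]), 85.60112762451172, 61.512874603271484)
top 0.56 (array([ 0.4685, -0.1261, -0.2349]), 84.18347930908203, 59.43466567993164)
```

```bash
python3 - <<'E'
from look import *
rows([(.6066,-.157,.16,1.35,10)],80,start=(.5238,.2341,.2745,1.8414))
get_image("top")
for d in cut_out("top","tray1"): print("top",round(d["confidence"],2),trayfit(d["pixels"],"top"))
E
```

```text
max step 40.0 0.05
[[2.5,-39.9,11.5,0.0,0.0,0.049,80],[0.5,-40.0,11.4,0.0,0.0,0.049,80],[-1.4,-39.9,11.4,0.0,0.0,0.049,80],[-3.4,-39.9,11.5,0.0,0.0,0.05,80],[-5.4,-39.6,11.4,0.0,0.0,0.049,80],[-7.3,-39.3,11.5,0.0,0.0,0.049,80],[-9.3,-38.9,11.4,0.0,0.0,0.049,80],[-11.1,-38.4,11.5,0.0,0.0,0.049,80],[-13.0,-37.8,11.4,0.0,0.0,0.049,80],[-14.8,-37.1,11.5,0.0,0.0,0.049,80]]
top 0.97 (array([ 0.2736, -0.2881,  0.3308]), 85.76889038085938, 58.32999038696289)
top 0.94 (array([ 0.3405, -0.1369, -0.9078]), 83.25299072265625, 59.46280288696289)
top 0.9 (array([ 0.6053, -0.1561, -0.2184]), 87.92200469970703, 62.452117919921875)
top 0.85 (array([ 0.4185, -0.349 ,  0.3921]), 83.08334350585938, 58.35482406616211)
top 0.64 (array([0.5269, 0.2506, 0.2701]), 87.57781982421875, 62.972442626953125)
```

Call:
carry_out(
  increments=[
    [2.5, -39.9, 11.5, 0, 0, 0.049, 80],
    [0.5, -40, 11.5, 0, 0, 0.049, 80],
    [-1.4, -40, 11.5, 0, 0, 0.049, 80],
    [-3.4, -40, 11.5, 0, 0, 0.049, 80],
    [-5.4, -39.6, 11.5, 0, 0, 0.049, 80],
    [-7.3, -39.3, 11.5, 0, 0, 0.049, 80],
    [-9.3, -39, 11.4, 0, 0, 0.05, 80],
    [-11.1, -38.4, 11.4, 0, 0, 0.049, 80],
    [-13, -37.8, 11.4, 0, 0, 0.049, 80],
    [-14.8, -37, 11.4, 0, 0, 0.049, 80],
  ],
)

```text
time_s: 32.7
position: [0.6062, -0.1588, 0.1572]
tcp_rot: [-0.351, -3.121, -0.0]
ft_force: [0.7, 0.1, 0.3]
width: 0.0797
finger_force: 0.0
```

Call:
carry_out(
  increments=[
    [0, 0, 0, 0, 0, 0, 80],
    [0, 0, 0, 0, 0, 0, 80],
    [0, 0, 0, 0, 0, 0, 80],
    [0, 0, 0, 0, 0, 0, 80],
  ],
)

```text
time_s: 33.1
position: [0.6064, -0.1558, 0.1589]
tcp_rot: [0.345, 3.122, 0.0]
ft_force: [0.0, -0.0, 1.0]
width: 0.0801
finger_force: 0.0
```

```bash
python3 tr.py
```

```text
33.2 [ 0.6064 -0.156   0.1589] yaw 1.351 tilt [ 0.001 -0.   ] F [ 0.2 -0.2  0.7] w 0.0796 0.0
0.9 GREY [ 0.4207 -0.3471  0.3916] 87.1 61.4 px 0 119 0 124
0.74 GREY [ 0.5828 -0.3347 -0.2046] 86.2 63.0 px 102 175 192 274
0.66 GREY [ 0.6059 -0.1565 -0.2132] 84.7 58.6 px 288 347 176 259
```

Call:
carry_out(
  increments=[
    [0.4, -0.6, 25, 0, 0, -0.007, 80],
    [0, 0, 30, 0, 0, 0, 80],
    [0, 0, 30, 0, 0, 0, 80],
    [0, 0, 30, 0, 0, 0, 80],
    [0, 0, 25, 0, 0, 0, 80],
    [0, 0, 20, 0, 0, 0, 80],
    [0, 0, 12, 0, 0, 0, 80],
    [0, 0, 6, 0, 0, 0, 80],
    [0, 0, 2, 0, 0, 0, 80],
    [0, 0, 0, 0, 0, 0, 80],
  ],
)

```text
time_s: 34.2
position: [0.6063, -0.1578, -0.021]
tcp_rot: [0.336, 3.122, -0.001]
ft_force: [-0.6, -0.4, -0.4]
width: 0.0798
finger_force: 0.0
```

Call:
carry_out(
  increments=[
    [0, 0, 0, 0, 0, 0, 80],
    [0, 0, 0, 0, 0, 0, 50],
    [0, 0, 0, 0, 0, 0, 50],
    [0, 0, 0, 0, 0, 0, 50],
    [0, 0, 0, 0, 0, 0, 50],
    [0, 0, 0, 0, 0, 0, 50],
  ],
  squeeze=10,
)

```text
time_s: 34.8
position: [0.606, -0.1577, -0.0214]
tcp_rot: [0.337, 3.123, -0.0]
ft_force: [0.5, 0.8, 2.6]
width: 0.0575
finger_force: 10.0
```

```bash
python3 - <<'E'
from plan import *
say()
p=sense()["position"]
rows([(*p[:2],.135,1.3576,5),(.5219,.2331,.17,1.8414,13)],50,start=(*p,1.3576))
E
```

```text
34.8 [ 0.606  -0.1577 -0.0214] yaw 1.356 tilt [ 0. -0.] F [0.5 0.8 2.6] w 0.0575 9.998849630355835
max step 31.3 0.038
[[0.0,0.0,-31.3,0.0,0.0,0.0,50],[0.0,0.0,-31.3,0.0,0.0,0.0,50],[0.0,0.0,-31.2,0.0,0.0,0.0,50],[0.0,0.0,-31.3,0.0,0.0,0.0,50],[0.0,0.0,-31.3,0.0,0.0,0.0,50],[12.7,28.0,-2.7,0.0,0.0,-0.037,50],[11.6,28.5,-2.7,0.0,0.0,-0.037,50],[10.6,28.8,-2.7,0.0,0.0,-0.038,50],[9.5,29.3,-2.7,0.0,0.0,-0.037,50],[8.3,29.6,-2.7,0.0,0.0,-0.037,50]]
[[7.3,29.9,-2.7,0.0,0.0,-0.037,50],[6.2,30.1,-2.6,0.0,0.0,-0.038,50],[5.0,30.3,-2.7,0.0,0.0,-0.037,50],[3.9,30.5,-2.7,0.0,0.0,-0.037,50],[2.8,30.6,-2.7,0.0,0.0,-0.037,50],[1.6,30.7,-2.7,0.0,0.0,-0.037,50],[0.5,30.8,-2.7,0.0,0.0,-0.038,50],[-0.7,30.7,-2.7,0.0,0.0,-0.037,50]]
```

Call:
carry_out(
  increments=[
    [0, 0, -12, 0, 0, 0, 50],
    [0, 0, -26, 0, 0, 0, 50],
    [0, 0, -38, 0, 0, 0, 50],
    [0, 0, -40, 0, 0, 0, 50],
    [0, 0, -40, 0, 0, 0, 50],
    [12.7, 28, -2.7, 0, 0, -0.037, 50],
    [11.6, 28.5, -2.7, 0, 0, -0.037, 50],
    [10.6, 28.8, -2.7, 0, 0, -0.038, 50],
    [9.5, 29.3, -2.7, 0, 0, -0.037, 50],
    [8.3, 29.6, -2.7, 0, 0, -0.037, 50],
  ],
  squeeze=15,
)

```text
time_s: 35.8
position: [0.5731, -0.0064, 0.1486]
tcp_rot: [0.043, 3.141, -0.0]
ft_force: [0.6, 0.7, -0.7]
width: 0.0573
finger_force: 15.0
```

Call:
carry_out(
  increments=[
    [7.3, 29.9, -2.7, 0, 0, -0.037, 50],
    [6.2, 30, -2.7, 0, 0, -0.038, 50],
    [5, 30.3, -2.7, 0, 0, -0.037, 50],
    [3.9, 30.5, -2.7, 0, 0, -0.037, 50],
    [2.8, 30.6, -2.7, 0, 0, -0.037, 50],
    [1.6, 30.7, -2.7, 0, 0, -0.037, 50],
    [0.5, 30.8, -2.7, 0, 0, -0.038, 50],
    [-0.7, 30.7, -2.7, 0, 0, -0.037, 50],
    [0, 0, 0, 0, 0, 0, 50],
    [0, 0, 0, 0, 0, 0, 50],
  ],
)

```text
time_s: 36.8
position: [0.5221, 0.2333, 0.1698]
tcp_rot: [-0.424, 3.113, -0.001]
ft_force: [-0.6, -0.0, -1.5]
width: 0.0575
finger_force: 15.0
```

Call:
carry_out(
  increments=[
    [0, 0, 0, 0, 0, 0, 50],
    [0, 0, 0, 0, 0, 0, 50],
  ],
)

```text
time_s: 37.0
position: [0.5226, 0.2319, 0.1693]
tcp_rot: [0.419, -3.113, 0.001]
ft_force: [-0.1, 0.4, -0.1]
width: 0.0574
finger_force: 15.0
```

```bash
python3 hand.py
```

```text
37.1 [0.5226 0.232  0.1693] yaw 1.838 tilt [-0. -0.] F [ 1.2  0.1 -1.1] w 0.0573 14.998729974031448
0.68 [159. 173. 163.] px 256 378 218 368 [0.5208 0.2306 0.2752] 83.9 58.7 tool off [ 2.1 -0.9  0. ]
0.64 [181. 192. 184.] px 286 352 185 218 [ 0.4726  0.2183 -1.3024] 31.0 15.6 tool off [51.9 -0.   0. ]
```

Call:
carry_out(
  increments=[
    [0.4, 0.5, 10, 0, 0, -0.003, 50],
    [0, 0, 15, 0, 0, 0, 50],
    [0, 0, 15, 0, 0, 0, 50],
    [0, 0, 15, 0, 0, 0, 50],
    [0, 0, 10, 0, 0, 0, 50],
    [0, 0, 8, 0, 0, 0, 50],
    [0, 0, 6, 0, 0, 0, 50],
    [0, 0, 6, 0, 0, 0, 50],
    [0, 0, 0, 0, 0, 0, 50],
    [0, 0, 0, 0, 0, 0, 50],
  ],
)

```text
time_s: 38.1
position: [0.522, 0.2335, 0.0846]
tcp_rot: [-0.426, 3.112, 0.0]
ft_force: [-0.7, 0.6, -0.1]
width: 0.0574
finger_force: 15.0
```

Call:
carry_out(
  increments=[
    [0, 0, 6, 0, 0, 0, 50],
    [0, 0, 6, 0, 0, 0, 50],
    [0, 0, 6, 0, 0, 0, 50],
    [0, 0, 6, 0, 0, 0, 50],
    [0, 0, 6, 0, 0, 0, 50],
    [0, 0, 5, 0, 0, 0, 50],
    [0, 0, 4, 0, 0, 0, 50],
    [0, 0, 2, 0, 0, 0, 50],
    [0, 0, 0, 0, 0, 0, 50],
    [0, 0, 0, 0, 0, 0, 50],
  ],
)

```text
time_s: 39.1
position: [0.522, 0.2335, 0.0435]
tcp_rot: [-0.426, 3.112, 0.0]
ft_force: [0.4, 0.4, -0.6]
width: 0.0572
finger_force: 15.0
```

Call:
carry_out(
  increments=[
    [0, 0, 1, 0, 0, 0, 50],
    [0, 0, 1, 0, 0, 0, 50],
    [0, 0, 1, 0, 0, 0, 50],
    [0, 0, 1, 0, 0, 0, 50],
    [0, 0, 0, 0, 0, 0, 50],
  ],
)

```text
time_s: 39.6
position: [0.5216, 0.2334, 0.0392]
tcp_rot: [0.426, -3.112, -0.0]
ft_force: [1.1, -0.1, -0.7]
width: 0.0573
finger_force: 15.0
```

Call:
carry_out(
  increments=[
    [0, 0, 0.7, 0, 0, 0, 50],
    [0, 0, 0, 0, 0, 0, 50],
  ],
)

```text
time_s: 39.8
position: [0.5218, 0.2335, 0.0386]
tcp_rot: [0.426, -3.112, -0.0]
ft_force: [0.0, 0.4, -0.9]
width: 0.0574
finger_force: 15.0
```

Call:
carry_out(
  increments=[
    [0, 0, 0.7, 0, 0, 0, 50],
    [0, 0, 0, 0, 0, 0, 50],
  ],
)

```text
time_s: 40.0
position: [0.5218, 0.2334, 0.0379]
tcp_rot: [0.426, -3.112, 0.0]
ft_force: [0.6, -0.6, -0.2]
width: 0.0572
finger_force: 15.0
```

Call:
carry_out(
  increments=[
    [0, 0, 0.6, 0, 0, 0, 50],
    [0, 0, 0, 0, 0, 0, 50],
  ],
)

```text
time_s: 40.2
position: [0.5219, 0.2335, 0.0374]
tcp_rot: [-0.426, 3.112, 0.0]
ft_force: [0.7, 0.5, 0.5]
width: 0.0576
finger_force: 15.0
```

Call:
carry_out(
  increments=[
    [0, 0, 0.6, 0, 0, 0, 50],
    [0, 0, 0, 0, 0, 0, 50],
  ],
)

```text
time_s: 40.4
position: [0.5219, 0.2335, 0.0373]
tcp_rot: [-0.426, 3.112, -0.0]
ft_force: [-0.9, -0.8, 3.9]
width: 0.0575
finger_force: 15.0
```

Call:
carry_out(
  increments=[
    [0, 0, -0.3, 0, 0, 0, 50],
    [0, 0, 0, 0, 0, 0, 70],
    [0, 0, 0, 0, 0, 0, 70],
    [0, 0, 0, 0, 0, 0, 70],
    [0, 0, 0, 0, 0, 0, 70],
    [0, 0, -15, 0, 0, 0, 70],
    [0, 0, -30, 0, 0, 0, 70],
    [0, 0, -40, 0, 0, 0, 70],
    [0, 0, -40, 0, 0, 0, 80],
    [0, 0, -40, 0, 0, 0, 80],
  ],
)

```text
time_s: 41.4
position: [0.5215, 0.2334, 0.2035]
tcp_rot: [0.426, -3.112, 0.0]
ft_force: [0.3, 0.2, -1.4]
width: 0.0788
finger_force: 0.0
```

Call:
carry_out(
  increments=[
    [0, 0, -40, 0, 0, 0, 80],
    [0, 0, -30, 0, 0, 0, 80],
    [0, 0, 0, 0, 0, 0, 80],
    [0, 0, 0, 0, 0, 0, 80],
    [0, 0, 0, 0, 0, 0, 80],
  ],
)

```text
time_s: 41.9
position: [0.5209, 0.2332, 0.2703]
tcp_rot: [0.426, -3.11, 0.0]
ft_force: [0.3, -0.8, -0.5]
width: 0.08
finger_force: 0.0
```

```bash
cat > chk.py <<'E'
from tr import *
import sys
z=float(sys.argv[1])
P=camera_params("wrist"); im=get_image("wrist"); say(); b=np.ascontiguousarray(im[:,:,::-1]); cv2.imwrite("pics/after.png",b)
g=cv2.GaussianBlur(b,(3,3),0).astype(int); M=((g[...,1]>=g[...,0])&(g[...,1]>100)).astype(np.uint8)
M=cv2.morphologyEx(M,cv2.MORPH_CLOSE,np.ones((5,5)))
for r in range(195,235,8): x=np.nonzero(M[r,285:356])[0]+285; print(r,x.min(),x.max(),end="; ")
print()
for c in range(303,338,6): y=np.nonzero(M[155:250,c])[0]+155; print(c,y.min(),y.max(),end="; ")
c,s=np.cos(.2706),np.sin(.2706); Q=np.array([(-.0415,0),(.0415,0),(0,-.029),(0,.029)])
print(z,proj("wrist",np.c_[.5222+Q[:,0]*c-Q[:,1]*s,.2321+Q[:,0]*s+Q[:,1]*c,np.full(4,z)],P).round(1).tolist())
get_image("top")
for d in cut_out("top","tray1"): print("top",round(d["confidence"],2),trayfit(d["pixels"],"top"))
E
python3 chk.py .0687
python3 - <<'E'
from plan import *
rows([(.5815,-.336,.16,1.38,14)],80,start=(*sense()["position"],1.8414))
rows([(.4187,-.348,.16,1.96,14)],80,start=(*sense()["position"],1.8414))
E
```

```text
42.0 [0.5208 0.2332 0.27  ] yaw 1.843 tilt [-0.004 -0.001] F [0.1 0.3 0.5] w 0.08 0.0
195 292 343; 203 292 343; 211 292 343; 219 292 343; 227 293 343; 
303 173 245; 309 173 245; 315 173 245; 321 173 245; 327 173 245; 333 173 245; 0.0687 [[317.1, 173.3], [317.0, 244.9], [291.6, 210.1], [342.5, 210.3]]
top 0.95 (array([ 0.3397, -0.1384, -0.9153]), 83.49497985839844, 58.60723114013672)
top 0.9 (array([ 0.417 , -0.3495,  0.3878]), 81.69157409667969, 60.36574935913086)
top 0.6 (array([0.5245, 0.2529, 0.2729]), 88.05633544921875, 64.1328353881836)
top 0.57 (array([ 0.2727, -0.2882,  0.3535]), 82.34571075439453, 58.02061080932617)
max step 40.9 0.033
[[6.7,-40.3,7.9,0.0,0.0,0.033,80],[5.4,-40.6,7.9,0.0,0.0,0.033,80],[4.0,-40.7,7.8,0.0,0.0,0.033,80],[2.7,-40.8,7.9,0.0,0.0,0.033,80],[1.4,-40.8,7.9,0.0,0.0,0.033,80],[-0.1,-40.9,7.9,0.0,0.0,0.033,80],[-1.3,-40.9,7.9,0.0,0.0,0.033,80],[-2.7,-40.8,7.8,0.0,0.0,0.033,80],[-4.1,-40.7,7.9,0.0,0.0,0.033,80],[-5.3,-40.5,7.9,0.0,0.0,0.033,80]]
[[-6.8,-40.3,7.9,0.0,0.0,0.033,80],[-8.0,-40.1,7.9,0.0,0.0,0.032,80],[-9.3,-39.8,7.8,0.0,0.0,0.033,80],[-10.7,-39.5,7.9,0.0,0.0,0.033,80]]
max step 38.1 0.009
[[18.1,-38.1,7.9,0.0,0.0,-0.008,80],[18.5,-37.9,7.9,0.0,0.0,-0.009,80],[18.8,-37.7,7.8,0.0,0.0,-0.008,80],[19.1,-37.6,7.9,0.0,0.0,-0.009,80],[19.4,-37.4,7.9,0.0,0.0,-0.008,80],[19.7,-37.3,7.9,0.0,0.0,-0.009,80],[20.1,-37.0,7.9,0.0,0.0,-0.008,80],[20.3,-36.9,7.8,0.0,0.0,-0.009,80],[20.7,-36.8,7.9,0.0,0.0,-0.008,80],[21.0,-36.5,7.9,0.0,0.0,-0.009,80]]
[[21.3,-36.4,7.9,0.0,0.0,-0.008,80],[21.6,-36.2,7.9,0.0,0.0,-0.009,80],[21.9,-36.0,7.8,0.0,0.0,-0.008,80],[22.3,-35.9,7.9,0.0,0.0,-0.009,80]]
```

Call:
carry_out(
  increments=[
    [6.7, -40.3, 7.9, 0, 0, 0.033, 80],
    [5.4, -40.6, 7.9, 0, 0, 0.033, 80],
    [4, -40.7, 7.9, 0, 0, 0.033, 80],
    [2.7, -40.8, 7.9, 0, 0, 0.033, 80],
    [1.4, -40.8, 7.9, 0, 0, 0.033, 80],
    [0, -41, 7.9, 0, 0, 0.033, 80],
    [-1.3, -41, 7.9, 0, 0, 0.033, 80],
    [-2.7, -40.8, 7.9, 0, 0, 0.033, 80],
    [-4.1, -40.7, 7.9, 0, 0, 0.033, 80],
    [-5.3, -40.5, 7.9, 0, 0, 0.033, 80],
  ],
)

```text
time_s: 43.05
position: [0.565, -0.1748, 0.1918]
tcp_rot: [-0.093, -3.139, -0.001]
ft_force: [-0.7, 0.1, 0.8]
width: 0.0802
finger_force: 0.0
```

Call:
carry_out(
  increments=[
    [-6.8, -40.3, 7.9, 0, 0, 0.033, 80],
    [-8, -40, 7.9, 0, 0, 0.033, 80],
    [-9.3, -39.8, 7.9, 0, 0, 0.033, 80],
    [-10.7, -39.5, 7.9, 0, 0, 0.032, 80],
    [0, 0, 0, 0, 0, 0, 80],
    [0, 0, 0, 0, 0, 0, 80],
    [0, 0, 0, 0, 0, 0, 80],
    [0, 0, 0, 0, 0, 0, 80],
    [0, 0, 0, 0, 0, 0, 80],
  ],
)

```text
time_s: 43.95
position: [0.5834, -0.3346, 0.1621]
tcp_rot: [0.293, 3.127, -0.0]
ft_force: [-0.3, 0.8, -0.6]
width: 0.0801
finger_force: 0.0
```

```bash
python3 tr.py
```

```text
44.0 [ 0.5833 -0.3349  0.1621] yaw 1.383 tilt [ 0.001 -0.   ] F [-0.7 -0.5 -0.3] w 0.0799 0.0
0.75 GREY [ 0.4204 -0.3496  0.3833] 83.9 58.9 px 212 319 0 104
0.56 GREY [ 0.5823 -0.3369 -0.2122] 83.6 57.7 px 287 345 176 257
```

Call:
carry_out(
  increments=[
    [0.6, -2.1, 25, 0, 0, 0.024, 80],
    [0, 0, 30, 0, 0, 0, 80],
    [0, 0, 30, 0, 0, 0, 80],
    [0, 0, 30, 0, 0, 0, 80],
    [0, 0, 28, 0, 0, 0, 80],
    [0, 0, 20, 0, 0, 0, 80],
    [0, 0, 12, 0, 0, 0, 80],
    [0, 0, 6, 0, 0, 0, 80],
    [0, 0, 2, 0, 0, 0, 80],
    [0, 0, 0, 0, 0, 0, 80],
  ],
)

```text
time_s: 45.05
position: [0.5826, -0.3381, -0.0207]
tcp_rot: [0.333, 3.123, -0.001]
ft_force: [0.0, -0.0, 0.1]
width: 0.0801
finger_force: 0.0
```

Call:
carry_out(
  increments=[
    [0, 0, 0, 0, 0, 0, 80],
    [0, 0, 0, 0, 0, 0, 50],
    [0, 0, 0, 0, 0, 0, 50],
    [0, 0, 0, 0, 0, 0, 50],
    [0, 0, 0, 0, 0, 0, 50],
    [0, 0, 0, 0, 0, 0, 50],
  ],
  squeeze=10,
)

```text
time_s: 45.65
position: [0.5822, -0.3378, -0.0212]
tcp_rot: [0.334, 3.124, -0.0]
ft_force: [0.2, 1.2, 2.5]
width: 0.0578
finger_force: 10.0
```

```bash
python3 - <<'E'
from plan import *
say()
p=sense()["position"]
rows([(*p[:2],.135,1.359,5),(.5222,.2327,.18,1.8414,15)],50,start=(*p,1.359))
E
```

```text
45.6 [ 0.5822 -0.3378 -0.0212] yaw 1.358 tilt [ 0. -0.] F [0.2 1.2 2.5] w 0.0578 9.997453093528748
max step 38.2 0.033
[[0.0,0.0,-31.2,0.0,0.0,0.0,50],[0.0,0.0,-31.3,0.0,0.0,0.0,50],[0.0,0.0,-31.2,0.0,0.0,0.0,50],[0.0,0.0,-31.3,0.0,0.0,0.0,50],[0.0,0.0,-31.2,0.0,0.0,0.0,50],[11.9,36.3,-3.0,0.0,0.0,-0.032,50],[10.7,36.7,-3.0,0.0,0.0,-0.032,50],[9.6,37.1,-3.0,0.0,0.0,-0.032,50],[8.4,37.3,-3.0,0.0,0.0,-0.033,50],[7.1,37.6,-3.0,0.0,0.0,-0.032,50]]
[[5.9,37.7,-3.0,0.0,0.0,-0.032,50],[4.7,38.0,-3.0,0.0,0.0,-0.032,50],[3.5,38.1,-3.0,0.0,0.0,-0.032,50],[2.3,38.2,-3.0,0.0,0.0,-0.032,50],[1.0,38.2,-3.0,0.0,0.0,-0.033,50],[-0.2,38.2,-3.0,0.0,0.0,-0.032,50],[-1.4,38.2,-3.0,0.0,0.0,-0.032,50],[-2.7,38.2,-3.0,0.0,0.0,-0.032,50],[-3.8,38.0,-3.0,0.0,0.0,-0.032,50],[-5.1,37.9,-3.0,0.0,0.0,-0.032,50]]
```

Call:
carry_out(
  increments=[
    [0, 0, -12, 0, 0, 0, 50],
    [0, 0, -26, 0, 0, 0, 50],
    [0, 0, -38, 0, 0, 0, 50],
    [0, 0, -40, 0, 0, 0, 50],
    [0, 0, -40, 0, 0, 0, 50],
    [11.9, 36.3, -3, 0, 0, -0.032, 50],
    [10.7, 36.7, -3, 0, 0, -0.032, 50],
    [9.6, 37, -3, 0, 0, -0.032, 50],
    [8.4, 37.3, -3, 0, 0, -0.033, 50],
    [7.1, 37.6, -3, 0, 0, -0.032, 50],
  ],
  squeeze=15,
)

```text
time_s: 46.65
position: [0.5618, -0.1462, 0.1503]
tcp_rot: [0.08, 3.14, -0.0]
ft_force: [1.3, 0.3, -1.0]
width: 0.0572
finger_force: 15.0
```

Call:
carry_out(
  increments=[
    [5.9, 37.8, -3, 0, 0, -0.032, 50],
    [4.7, 38, -3, 0, 0, -0.032, 50],
    [3.5, 38, -3, 0, 0, -0.032, 50],
    [2.3, 38.2, -3, 0, 0, -0.032, 50],
    [1, 38.2, -3, 0, 0, -0.033, 50],
    [-0.2, 38.2, -3, 0, 0, -0.032, 50],
    [-1.4, 38.2, -3, 0, 0, -0.032, 50],
    [-2.7, 38.2, -3, 0, 0, -0.032, 50],
    [-3.8, 38, -3, 0, 0, -0.032, 50],
    [-5.1, 38, -3, 0, 0, -0.032, 50],
  ],
)

```text
time_s: 47.65
position: [0.5222, 0.2342, 0.1804]
tcp_rot: [-0.424, 3.112, -0.0]
ft_force: [-0.1, 0.7, -1.3]
width: 0.0576
finger_force: 15.0
```

Call:
carry_out(
  increments=[
    [0, 0, 0, 0, 0, 0, 50],
    [0, 0, 0, 0, 0, 0, 50],
    [0, 0, 0, 0, 0, 0, 50],
    [0, 0, 0, 0, 0, 0, 50],
  ],
)

```text
time_s: 48.05
position: [0.5228, 0.2314, 0.1795]
tcp_rot: [0.419, -3.113, 0.001]
ft_force: [-0.4, 0.2, -0.3]
width: 0.057
finger_force: 15.0
```

```bash
python3 hand.py
```

```text
48.1 [0.5229 0.2315 0.1794] yaw 1.838 tilt [-0. -0.] F [ 0.3 -0.6 -0.8] w 0.0571 14.997064769268036
0.86 [179. 190. 182.] px 287 353 181 219 [ 0.4721  0.2178 -1.3026] 31.0 17.9 tool off [52.6  0.2  0. ]
0.66 [158. 172. 162.] px 257 377 219 368 [0.5213 0.2302 0.2674] 83.4 58.5 tool off [ 1.9 -0.9  0. ]
```

Call:
carry_out(
  increments=[
    [0.5, 1, 10, 0, 0, -0.003, 50],
    [0, 0, 18, 0, 0, 0, 50],
    [0, 0, 18, 0, 0, 0, 50],
    [0, 0, 18, 0, 0, 0, 50],
    [0, 0, 12, 0, 0, 0, 50],
    [0, 0, 8, 0, 0, 0, 50],
    [0, 0, 5, 0, 0, 0, 50],
    [0, 0, 5, 0, 0, 0, 50],
    [0, 0, 0, 0, 0, 0, 50],
    [0, 0, 0, 0, 0, 0, 50],
  ],
)

```text
time_s: 49.15
position: [0.5222, 0.2337, 0.0859]
tcp_rot: [-0.426, 3.112, 0.0]
ft_force: [0.4, 0.3, -1.1]
width: 0.0576
finger_force: 15.0
```

Call:
carry_out(
  increments=[
    [0, 0, 6, 0, 0, 0, 50],
    [0, 0, 6, 0, 0, 0, 50],
    [0, 0, 6, 0, 0, 0, 50],
    [0, 0, 5, 0, 0, 0, 50],
    [0, 0, 4, 0, 0, 0, 50],
    [0, 0, 3, 0, 0, 0, 50],
    [0, 0, 2, 0, 0, 0, 50],
    [0, 0, 0, 0, 0, 0, 50],
    [0, 0, 0, 0, 0, 0, 50],
  ],
)

```text
time_s: 50.05
position: [0.522, 0.2336, 0.0536]
tcp_rot: [-0.426, 3.112, 0.0]
ft_force: [-0.0, 1.6, -1.0]
width: 0.0576
finger_force: 15.0
```

Call:
carry_out(
  increments=[
    [0, 0, 1, 0, 0, 0, 50],
    [0, 0, 1, 0, 0, 0, 50],
    [0, 0, 1, 0, 0, 0, 50],
    [0, 0, 1, 0, 0, 0, 50],
    [0, 0, 0, 0, 0, 0, 50],
  ],
)

```text
time_s: 50.55
position: [0.5217, 0.2335, 0.0493]
tcp_rot: [0.426, -3.112, 0.0]
ft_force: [-0.4, -0.2, -0.6]
width: 0.0575
finger_force: 15.0
```

Call:
carry_out(
  increments=[
    [0, 0, 0.8, 0, 0, 0, 50],
    [0, 0, 0, 0, 0, 0, 50],
  ],
)

```text
time_s: 50.75
position: [0.5218, 0.2335, 0.0486]
tcp_rot: [0.426, -3.112, 0.0]
ft_force: [-0.4, 0.1, -1.7]
width: 0.0575
finger_force: 15.0
```

Call:
carry_out(
  increments=[
    [0, 0, 0.7, 0, 0, 0, 50],
    [0, 0, 0, 0, 0, 0, 50],
  ],
)

```text
time_s: 50.95
position: [0.5218, 0.2336, 0.0479]
tcp_rot: [0.426, -3.112, -0.0]
ft_force: [0.7, -0.1, 0.1]
width: 0.0574
finger_force: 15.0
```

Call:
carry_out(
  increments=[
    [0, 0, 0.7, 0, 0, 0, 50],
    [0, 0, 0, 0, 0, 0, 50],
  ],
)

```text
time_s: 51.15
position: [0.5219, 0.2336, 0.0475]
tcp_rot: [-0.426, 3.112, 0.0]
ft_force: [-0.8, 0.4, 0.9]
width: 0.0572
finger_force: 15.0
```

Call:
carry_out(
  increments=[
    [0, 0, 0.4, 0, 0, 0, 50],
    [0, 0, 0, 0, 0, 0, 50],
  ],
)

```text
time_s: 51.35
position: [0.522, 0.2336, 0.0475]
tcp_rot: [-0.426, 3.112, 0.0]
ft_force: [-0.8, -1.6, 5.7]
width: 0.0573
finger_force: 15.0
```

Call:
carry_out(
  increments=[
    [0, 0, 0, 0, 0, 0, 50],
    [0, 0, 0, 0, 0, 0, 70],
    [0, 0, 0, 0, 0, 0, 70],
    [0, 0, 0, 0, 0, 0, 70],
    [0, 0, 0, 0, 0, 0, 70],
    [0, 0, -15, 0, 0, 0, 70],
    [0, 0, -30, 0, 0, 0, 70],
    [0, 0, -40, 0, 0, 0, 70],
    [0, 0, -40, 0, 0, 0, 80],
    [0, 0, -40, 0, 0, 0, 80],
  ],
)

```text
time_s: 52.35
position: [0.5216, 0.2335, 0.2132]
tcp_rot: [0.426, -3.112, 0.0]
ft_force: [1.2, 0.6, -0.0]
width: 0.0786
finger_force: 0.0
```

Call:
carry_out(
  increments=[
    [0, 0, -40, 0, 0, 0, 80],
    [0, 0, -20, 0, 0, 0, 80],
    [0, 0, 0, 0, 0, 0, 80],
    [0, 0, 0, 0, 0, 0, 80],
    [0, 0, 0, 0, 0, 0, 80],
  ],
)

```text
time_s: 52.85
position: [0.5209, 0.2333, 0.2698]
tcp_rot: [0.426, -3.109, 0.0]
ft_force: [-0.0, -0.5, -1.5]
width: 0.0804
finger_force: 0.0
```

```bash
python3 chk.py .0787
python3 - <<'E'
from plan import *
rows([(.4195,-.349,.16,1.955,16)],80,start=(*sense()["position"],1.8414))
E
```

```text
52.9 [0.5209 0.2334 0.2697] yaw 1.843 tilt [-0.004 -0.001] F [ 0.1 -0.  -0.1] w 0.0803 0.0
195 291 344; 203 291 344; 211 292 344; 219 292 344; 227 292 344; 
303 174 248; 309 173 248; 315 174 248; 321 174 248; 327 174 248; 333 174 248; 0.0787 [[317.0, 174.5], [316.9, 247.8], [290.9, 212.2], [343.0, 212.3]]
top 0.97 (array([0.5251, 0.2578, 0.2703]), 89.99638366699219, 65.2826919555664)
top 0.93 (array([ 0.3402, -0.1369, -0.9047]), 81.53852844238281, 57.87419509887695)
top 0.76 (array([ 0.2737, -0.2875,  0.3743]), 85.25080108642578, 58.78936767578125)
top 0.61 (array([ 0.4201, -0.349 ,  0.3857]), 86.18902587890625, 61.64501953125)
top 0.42 (array([0.5635, 0.2324, 0.4853]), 5.379207611083984, 2.1127824783325195)
max step 33.4 0.008
[[15.9,-33.4,6.9,0.0,0.0,-0.007,80],[16.0,-33.2,6.9,0.0,0.0,-0.007,80],[16.4,-33.2,6.8,0.0,0.0,-0.007,80],[16.5,-33.0,6.9,0.0,0.0,-0.007,80],[16.8,-33.0,6.9,0.0,0.0,-0.008,80],[17.0,-32.7,6.9,0.0,0.0,-0.007,80],[17.3,-32.7,6.9,0.0,0.0,-0.007,80],[17.5,-32.5,6.9,0.0,0.0,-0.007,80],[17.7,-32.5,6.8,0.0,0.0,-0.007,80],[18.0,-32.3,6.9,0.0,0.0,-0.007,80]]
[[18.2,-32.1,6.9,0.0,0.0,-0.007,80],[18.4,-32.1,6.9,0.0,0.0,-0.007,80],[18.6,-31.9,6.9,0.0,0.0,-0.007,80],[18.9,-31.8,6.9,0.0,0.0,-0.007,80],[19.0,-31.6,6.8,0.0,0.0,-0.008,80],[19.4,-31.5,6.9,0.0,0.0,-0.007,80]]
```

Call:
carry_out(
  increments=[
    [15.9, -33.4, 6.9, 0, 0, -0.007, 80],
    [16, -33.2, 6.9, 0, 0, -0.007, 80],
    [16.4, -33.2, 6.9, 0, 0, -0.007, 80],
    [16.5, -33, 6.9, 0, 0, -0.007, 80],
    [16.8, -33, 6.9, 0, 0, -0.007, 80],
    [17, -32.7, 6.9, 0, 0, -0.007, 80],
    [17.3, -32.7, 6.9, 0, 0, -0.007, 80],
    [17.5, -32.5, 6.9, 0, 0, -0.007, 80],
    [17.7, -32.5, 6.9, 0, 0, -0.007, 80],
    [18, -32.3, 6.9, 0, 0, -0.007, 80],
  ],
)

```text
time_s: 54.0
position: [0.4579, -0.1317, 0.2019]
tcp_rot: [0.535, -3.095, -0.001]
ft_force: [-0.2, -0.3, 0.2]
width: 0.0798
finger_force: 0.0
```

Call:
carry_out(
  increments=[
    [18.2, -32.1, 6.9, 0, 0, -0.007, 80],
    [18.4, -32, 6.9, 0, 0, -0.007, 80],
    [18.6, -32, 6.9, 0, 0, -0.007, 80],
    [18.9, -31.8, 6.9, 0, 0, -0.007, 80],
    [19, -31.6, 6.9, 0, 0, -0.008, 80],
    [19.4, -31.5, 6.9, 0, 0, -0.007, 80],
    [0, 0, 0, 0, 0, 0, 80],
    [0, 0, 0, 0, 0, 0, 80],
    [0, 0, 0, 0, 0, 0, 80],
    [0, 0, 0, 0, 0, 0, 80],
  ],
)

```text
time_s: 55.0
position: [0.4211, -0.3477, 0.1617]
tcp_rot: [-0.603, 3.083, 0.0]
ft_force: [0.7, -0.7, -0.4]
width: 0.0803
finger_force: 0.0
```

```bash
python3 tr.py
```

```text
55.1 [ 0.4211 -0.348   0.1618] yaw 1.957 tilt [ 0. -0.] F [-0.1 -0.1  0.5] w 0.0798 0.0
0.89 other [ 0.3412 -0.1413 -0.9108] 88.1 62.1 px 491 584 185 260
0.62 other [ 0.2749 -0.2904  0.3496] 83.1 59.9 px 401 476 46 145
0.57 GREY [ 0.4187 -0.3505  0.3873] 85.0 59.5 px 287 346 173 256
```

Call:
carry_out(
  increments=[
    [1.5, -0.6, 25, 0, 0, 0, 80],
    [1.2, -0.6, 30, 0, 0, 0, 80],
    [0, 0, 30, 0, 0, 0, 80],
    [0, 0, 30, 0, 0, 0, 80],
    [0, 0, 28, 0, 0, 0, 80],
    [0, 0, 20, 0, 0, 0, 80],
    [0, 0, 12, 0, 0, 0, 80],
    [0, 0, 6, 0, 0, 0, 80],
    [0, 0, 1.5, 0, 0, 0, 80],
    [0, 0, 0, 0, 0, 0, 80],
  ],
)

```text
time_s: 56.1
position: [0.4192, -0.3515, -0.0203]
tcp_rot: [-0.602, 3.083, -0.002]
ft_force: [1.5, 0.2, -0.6]
width: 0.0797
finger_force: 0.0
```

Call:
carry_out(
  increments=[
    [0, 0, 0, 0, 0, 0, 80],
    [0, 0, 0, 0, 0, 0, 50],
    [0, 0, 0, 0, 0, 0, 50],
    [0, 0, 0, 0, 0, 0, 50],
    [0, 0, 0, 0, 0, 0, 50],
    [0, 0, 0, 0, 0, 0, 50],
  ],
  squeeze=10,
)

```text
time_s: 56.7
position: [0.4187, -0.3511, -0.0208]
tcp_rot: [-0.601, 3.083, -0.0]
ft_force: [-0.8, 0.3, 2.2]
width: 0.0572
finger_force: 10.0
```

```bash
python3 - <<'E'
from plan import *
say()
p=sense()["position"]
rows([(*p[:2],.135,1.957,5),(.5222,.2327,.18,1.8414,15)],50,start=(*p,1.957))
E
```

```text
56.7 [ 0.4187 -0.3511 -0.0208] yaw 1.956 tilt [ 0. -0.] F [-0.8  0.3  2.2] w 0.0572 10.000002086162567
max step 35.5 0.008
[[0.0,0.0,-31.2,0.0,0.0,0.0,50],[0.0,0.0,-31.1,0.0,0.0,0.0,50],[0.0,0.0,-31.2,0.0,0.0,0.0,50],[0.0,0.0,-31.2,0.0,0.0,0.0,50],[0.0,0.0,-31.1,0.0,0.0,0.0,50],[-21.1,33.5,-3.0,0.0,0.0,0.008,50],[-20.7,33.6,-3.0,0.0,0.0,0.007,50],[-20.6,33.7,-3.0,0.0,0.0,0.008,50],[-20.3,34.0,-3.0,0.0,0.0,0.008,50],[-20.0,34.1,-3.0,0.0,0.0,0.008,50]]
[[-19.7,34.2,-3.0,0.0,0.0,0.007,50],[-19.5,34.4,-3.0,0.0,0.0,0.008,50],[-19.2,34.5,-3.0,0.0,0.0,0.008,50],[-19.0,34.7,-3.0,0.0,0.0,0.007,50],[-18.7,34.8,-3.0,0.0,0.0,0.008,50],[-18.4,35.0,-3.0,0.0,0.0,0.008,50],[-18.1,35.1,-3.0,0.0,0.0,0.007,50],[-17.9,35.3,-3.0,0.0,0.0,0.008,50],[-17.6,35.4,-3.0,0.0,0.0,0.008,50],[-17.3,35.5,-3.0,0.0,0.0,0.008,50]]
```

Call:
carry_out(
  increments=[
    [0, 0, -12, 0, 0, 0, 50],
    [0, 0, -26, 0, 0, 0, 50],
    [0, 0, -38, 0, 0, 0, 50],
    [0, 0, -40, 0, 0, 0, 50],
    [0, 0, -40, 0, 0, 0, 50],
    [-21, 33.5, -3, 0, 0, 0.008, 50],
    [-20.8, 33.6, -3, 0, 0, 0.007, 50],
    [-20.6, 33.7, -3, 0, 0, 0.008, 50],
    [-20.3, 34, -3, 0, 0, 0.008, 50],
    [-20, 34, -3, 0, 0, 0.008, 50],
  ],
  squeeze=15,
)

```text
time_s: 57.7
position: [0.4534, -0.1551, 0.1509]
tcp_rot: [-0.54, 3.094, -0.001]
ft_force: [0.4, -0.2, 0.3]
width: 0.057
finger_force: 15.0
```

Call:
carry_out(
  increments=[
    [-19.7, 34.3, -3, 0, 0, 0.007, 50],
    [-19.5, 34.4, -3, 0, 0, 0.008, 50],
    [-19.2, 34.5, -3, 0, 0, 0.008, 50],
    [-19, 34.7, -3, 0, 0, 0.007, 50],
    [-18.7, 34.8, -3, 0, 0, 0.008, 50],
    [-18.4, 35, -3, 0, 0, 0.008, 50],
    [-18.1, 35.1, -3, 0, 0, 0.007, 50],
    [-17.9, 35.3, -3, 0, 0, 0.008, 50],
    [-17.6, 35.4, -3, 0, 0, 0.008, 50],
    [-17.3, 35.5, -3, 0, 0, 0.008, 50],
  ],
)

```text
time_s: 58.7
position: [0.5226, 0.2343, 0.1809]
tcp_rot: [-0.421, 3.113, -0.0]
ft_force: [0.6, 0.6, -0.9]
width: 0.0572
finger_force: 15.0
```

Call:
carry_out(
  increments=[
    [0, 0, 0, 0, 0, 0, 50],
    [0, 0, 0, 0, 0, 0, 50],
    [0, 0, 0, 0, 0, 0, 50],
    [0, 0, 0, 0, 0, 0, 50],
  ],
)

```text
time_s: 59.1
position: [0.5226, 0.2313, 0.1801]
tcp_rot: [0.419, -3.113, 0.001]
ft_force: [0.6, -1.1, -0.0]
width: 0.0574
finger_force: 15.0
```

```bash
python3 hand.py
```

```text
59.2 [0.5227 0.2314 0.1801] yaw 1.838 tilt [-0. -0.] F [ 0.2 -0.1 -0.5] w 0.0571 14.999788999557495
0.95 [158. 172. 162.] px 258 377 220 368 [0.5212 0.2302 0.2658] 82.7 58.5 tool off [ 1.8 -0.8  0. ]
0.69 [180. 191. 183.] px 286 354 184 220 [ 0.4728  0.218  -1.3023] 31.9 17.1 tool off [51.7  0.3  0. ]
0.53 [111. 118. 114.] px 293 347 181 184 [ 0.4652  0.2109 -1.3023] 15.2 1.4 tool off [60.9 -4.6  0. ]
```

Call:
carry_out(
  increments=[
    [0.5, 1, 10, 0, 0, -0.003, 50],
    [0, 0, 18, 0, 0, 0, 50],
    [0, 0, 18, 0, 0, 0, 50],
    [0, 0, 18, 0, 0, 0, 50],
    [0, 0, 12, 0, 0, 0, 50],
    [0, 0, 8, 0, 0, 0, 50],
    [0, 0, 5, 0, 0, 0, 50],
    [0, 0, 5, 0, 0, 0, 50],
    [0, 0, 0, 0, 0, 0, 50],
    [0, 0, 0, 0, 0, 0, 50],
  ],
)

```text
time_s: 60.2
position: [0.5223, 0.2335, 0.0864]
tcp_rot: [-0.426, 3.112, 0.0]
ft_force: [0.1, -0.2, -0.4]
width: 0.0569
finger_force: 15.0
```

Call:
carry_out(
  increments=[
    [0, 0, 5, 0, 0, 0, 50],
    [0, 0, 5, 0, 0, 0, 50],
    [0, 0, 4, 0, 0, 0, 50],
    [0, 0, 4, 0, 0, 0, 50],
    [0, 0, 3, 0, 0, 0, 50],
    [0, 0, 2, 0, 0, 0, 50],
    [0, 0, 0, 0, 0, 0, 50],
    [0, 0, 0, 0, 0, 0, 50],
  ],
)

```text
time_s: 61.0
position: [0.5221, 0.2334, 0.063]
tcp_rot: [-0.426, 3.112, 0.0]
ft_force: [0.0, -1.0, -0.1]
width: 0.0571
finger_force: 15.0
```

Call:
carry_out(
  increments=[
    [0, 0, 1, 0, 0, 0, 50],
    [0, 0, 1, 0, 0, 0, 50],
    [0, 0, 1, 0, 0, 0, 50],
    [0, 0, 0, 0, 0, 0, 50],
  ],
)

```text
time_s: 61.4
position: [0.5219, 0.2334, 0.0598]
tcp_rot: [0.426, -3.112, 0.0]
ft_force: [-0.6, -0.4, -0.2]
width: 0.0574
finger_force: 15.0
```

Call:
carry_out(
  increments=[
    [0, 0, 0.8, 0, 0, 0, 50],
    [0, 0, 0, 0, 0, 0, 50],
  ],
)

```text
time_s: 61.6
position: [0.5219, 0.2334, 0.0591]
tcp_rot: [0.426, -3.112, 0.0]
ft_force: [1.6, 0.4, 0.0]
width: 0.0573
finger_force: 15.0
```

Call:
carry_out(
  increments=[
    [0, 0, 0.7, 0, 0, 0, 50],
    [0, 0, 0, 0, 0, 0, 50],
  ],
)

```text
time_s: 61.8
position: [0.5219, 0.2334, 0.0584]
tcp_rot: [0.426, -3.112, 0.0]
ft_force: [0.4, -0.1, 0.2]
width: 0.057
finger_force: 15.0
```

Call:
carry_out(
  increments=[
    [0, 0, 0.7, 0, 0, 0, 50],
    [0, 0, 0, 0, 0, 0, 50],
  ],
)

```text
time_s: 62.0
position: [0.5221, 0.2335, 0.058]
tcp_rot: [-0.426, 3.112, -0.0]
ft_force: [-0.0, 0.2, 0.8]
width: 0.0571
finger_force: 15.0
```

Call:
carry_out(
  increments=[
    [0, 0, 0.4, 0, 0, 0, 50],
    [0, 0, 0, 0, 0, 0, 50],
  ],
)

```text
time_s: 62.2
position: [0.5221, 0.2335, 0.0579]
tcp_rot: [-0.426, 3.112, 0.0]
ft_force: [-2.1, -0.4, 5.3]
width: 0.0574
finger_force: 15.0
```

Call:
carry_out(
  increments=[
    [0, 0, 0, 0, 0, 0, 50],
    [0, 0, 0, 0, 0, 0, 70],
    [0, 0, 0, 0, 0, 0, 70],
    [0, 0, 0, 0, 0, 0, 70],
    [0, 0, 0, 0, 0, 0, 70],
    [0, 0, -15, 0, 0, 0, 70],
    [0, 0, -30, 0, 0, 0, 70],
    [0, 0, -40, 0, 0, 0, 70],
    [0, 0, -40, 0, 0, 0, 70],
    [0, 0, -40, 0, 0, 0, 70],
  ],
)

```text
time_s: 63.2
position: [0.5217, 0.2334, 0.2237]
tcp_rot: [0.426, -3.112, 0.0]
ft_force: [1.4, 0.2, 0.5]
width: 0.07
finger_force: 0.0
```

Call:
carry_out(
  increments=[
    [0, 0, -40, 0, 0, 0, 60],
    [0, 0, -10, 0, 0, 0, 60],
    [0, 0, 0, 0, 0, 0, 60],
    [0, 0, 0, 0, 0, 0, 60],
    [0, 0, 0, 0, 0, 0, 60],
  ],
)

```text
time_s: 63.7
position: [0.5209, 0.2332, 0.2699]
tcp_rot: [0.426, -3.108, 0.001]
ft_force: [0.6, 0.6, -0.6]
width: 0.06
finger_force: 0.0
```

```bash
python3 chk.py .0887
python3 - <<'E'
from plan import *
rows([(.6455,.266,.272,.271,13)],24,start=(*sense()["position"],1.8414))
E
```

```text
63.8 [0.521  0.2332 0.2701] yaw 1.843 tilt [-0.004 -0.001] F [ 0.  -0.1  0.4] w 0.06 0.0
195 290 345; 203 291 344; 211 291 344; 219 291 344; 227 291 344; 
303 173 249; 309 174 249; 315 174 249; 321 174 249; 327 174 249; 333 174 249; 0.0887 [[317.1, 175.6], [317.0, 250.6], [290.3, 214.3], [343.8, 214.4]]
top 0.89 (array([ 0.2744, -0.2875,  0.3557]), 84.40872955322266, 57.21809768676758)
top 0.83 (array([ 0.34  , -0.1363, -0.9201]), 87.39482116699219, 61.318336486816406)
top 0.79 (array([0.5265, 0.2605, 0.2568]), 89.97808837890625, 64.52256774902344)
top 0.41 (array([0.5368, 0.229 , 0.0279]), 4.773587703704834, 8.441507816314697e-06)
top 0.23 (array([ 0.7909, -0.01  ,  0.4748]), 117.08523559570312, 74.5389633178711)
max step 9.9 0.121
[[-9.9,-0.1,-0.1,0.0,0.0,0.121,24],[-9.8,1.0,-0.1,0.0,0.0,0.121,24],[-9.6,2.3,-0.1,0.0,0.0,0.12,24],[-9.3,3.3,-0.1,0.0,0.0,0.121,24],[-8.8,4.5,-0.1,0.0,0.0,0.121,24],[-8.2,5.5,-0.1,0.0,0.0,0.121,24],[-7.5,6.5,-0.1,0.0,0.0,0.121,24],[-6.6,7.3,-0.1,0.0,0.0,0.12,24],[-5.7,8.0,-0.1,0.0,0.0,0.121,24],[-4.7,8.7,-0.1,0.0,0.0,0.121,24]]
[[-3.7,9.2,-0.1,0.0,0.0,0.121,24],[-2.5,9.5,-0.1,0.0,0.0,0.121,24],[-1.3,9.8,-0.1,0.0,0.0,0.12,24]]
```

Call:
carry_out(
  increments=[
    [-9.9, 0, 0, 0, 0, 0.121, 40],
    [-9.8, 1, 0, 0, 0, 0.121, 40],
    [-9.6, 2.3, 0, 0, 0, 0.12, 40],
    [-9.3, 3.3, 0, 0, 0, 0.121, 40],
    [-8.8, 4.5, 0, 0, 0, 0.121, 40],
    [-8.2, 5.5, 0, 0, 0, 0.121, 40],
    [-7.5, 6.5, 0, 0, 0, 0.121, 40],
    [-6.6, 7.3, 0, 0, 0, 0.121, 40],
    [-5.7, 8, 0, 0, 0, 0.121, 40],
    [-4.7, 8.7, 0, 0, 0, 0.121, 40],
  ],
)

```text
time_s: 64.85
position: [0.6175, 0.2589, 0.2713]
tcp_rot: [-1.425, -2.798, 0.002]
ft_force: [-0.0, -0.4, 0.2]
width: 0.0398
finger_force: 0.0
```

Call:
carry_out(
  increments=[
    [-3.7, 9.2, 0, 0, 0, 0.121, 40],
    [-2.5, 9.5, 0, 0, 0, 0.121, 40],
    [-1.3, 9.8, 0, 0, 0, 0.12, 40],
    [0, 0, 0, 0, 0, 0, 40],
    [0, 0, 0, 0, 0, 0, 40],
    [0, 0, 0, 0, 0, 0, 40],
    [0, 0, 0, 0, 0, 0, 40],
  ],
)

```text
time_s: 65.55
position: [0.6456, 0.2663, 0.2725]
tcp_rot: [-1.898, -2.503, 0.0]
ft_force: [0.4, 0.4, -0.3]
width: 0.0404
finger_force: 0.0
```

Call:
carry_out(
  increments=[
    [0, 0, 15, 0, 0, 0, 40],
    [0, 0, 25, 0, 0, 0, 40],
    [0, 0, 25, 0, 0, 0, 40],
    [0, 0, 20, 0, 0, 0, 40],
    [0, 0, 10, 0, 0, 0, 40],
    [0, 0, 5, 0, 0, 0, 40],
    [0, 0, 0, 0, 0, 0, 40],
  ],
)

```text
time_s: 66.25
position: [0.646, 0.2663, 0.1725]
tcp_rot: [-1.899, -2.502, 0.0]
ft_force: [-0.4, -0.0, 0.4]
width: 0.0401
finger_force: 0.0
```

Call:
carry_out(
  increments=[
    [0, 0, 0, 0, 0, 0, 6],
    [0, 0, 0, 0, 0, 0, 6],
    [0, 0, 0, 0, 0, 0, 6],
    [0, 0, 0, 0, 0, 0, 6],
    [0, 0, 0, 0, 0, 0, 6],
    [0, 0, 0, 0, 0, 0, 6],
  ],
)

```text
time_s: 66.85
position: [0.6468, 0.2665, 0.173]
tcp_rot: [1.899, 2.501, 0.002]
ft_force: [2.0, 0.4, 2.3]
width: 0.0094
finger_force: 15.0
```

```bash
python3 arc.py 1.57 1.07 10; python3 arc.py 1.07 .6 10; python3 arc.py .6 .2 9;python3 arc.py .2 -0.01 7
```

```text
[[0,-8.6,-2.8,0,0,0,6],[0,-8.7,-2.3,0,0,0,6],[0,-8.8,-1.9,0,0,0,6],[0,-8.9,-1.5,0,0,0,6],[0,-8.9,-1.0,0,0,0,6],[0,-9.0,-0.6,0,0,0,6],[0,-9.0,-0.1,0,0,0,6],[0,-9.0,0.3,0,0,0,6],[0,-9.0,0.8,0,0,0,6],[0,-9.0,1.2,0,0,0,6]]
[[0,-8.3,1.6,0,0,0,6],[0,-8.3,1.9,0,0,0,6],[0,-8.1,2.3,0,0,0,6],[0,-8.0,2.8,0,0,0,6],[0,-7.9,3.0,0,0,0,6],[0,-7.8,3.5,0,0,0,6],[0,-7.5,3.8,0,0,0,6],[0,-7.4,4.2,0,0,0,6],[0,-7.2,4.5,0,0,0,6],[0,-6.9,4.8,0,0,0,6]]
[[0,-6.4,4.9,0,0,0,6],[0,-6.1,5.1,0,0,0,6],[0,-5.9,5.4,0,0,0,6],[0,-5.7,5.7,0,0,0,6],[0,-5.4,5.9,0,0,0,6],[0,-5.1,6.2,0,0,0,6],[0,-4.8,6.4,0,0,0,6],[0,-4.6,6.6,0,0,0,6],[0,-4.3,6.7,0,0,0,6]]
[[0,-2.7,4.7,0,0,0,6],[0,-2.6,4.7,0,0,0,6],[0,-2.4,4.9,0,0,0,6],[0,-2.3,4.9,0,0,0,6],[0,-2.1,5.0,0,0,0,6],[0,-2.0,5.0,0,0,0,6],[0,-1.8,5.1,0,0,0,6]]
```

Call:
carry_out(
  increments=[
    [0, -8.6, -2.8, 0, 0, 0, 6],
    [0, -8.7, -2.3, 0, 0, 0, 6],
    [0, -8.8, -1.9, 0, 0, 0, 6],
    [0, -8.9, -1.5, 0, 0, 0, 6],
    [0, -8.9, -1, 0, 0, 0, 6],
    [0, -9, -0.6, 0, 0, 0, 6],
    [0, -9, 0, 0, 0, 0, 6],
    [0, -9, 0.3, 0, 0, 0, 6],
    [0, -9, 0.8, 0, 0, 0, 6],
    [0, -9, 1.2, 0, 0, 0, 6],
  ],
)

```text
time_s: 67.85
position: [0.5609, 0.2426, 0.1815]
tcp_rot: [1.899, 2.5, 0.004]
ft_force: [3.9, 0.9, 2.7]
width: 0.0094
finger_force: 15.0
```

Call:
carry_out(
  increments=[
    [0, -8.3, 1.6, 0, 0, 0, 6],
    [0, -8.3, 1.9, 0, 0, 0, 6],
    [0, -8.1, 2.3, 0, 0, 0, 6],
    [0, -8, 2.8, 0, 0, 0, 6],
    [0, -7.9, 3, 0, 0, 0, 6],
    [0, -7.8, 3.5, 0, 0, 0, 6],
    [0, -7.5, 3.8, 0, 0, 0, 6],
    [0, -7.4, 4.2, 0, 0, 0, 6],
    [0, -7.2, 4.5, 0, 0, 0, 6],
    [0, -6.9, 4.8, 0, 0, 0, 6],
  ],
)

```text
time_s: 68.85
position: [0.485, 0.2213, 0.1472]
tcp_rot: [-1.9, -2.502, 0.001]
ft_force: [1.8, -0.2, 2.9]
width: 0.0093
finger_force: 15.0
```

Call:
carry_out(
  increments=[
    [0, -6.4, 4.9, 0, 0, 0, 6],
    [0, -6.1, 5.1, 0, 0, 0, 6],
    [0, -5.9, 5.4, 0, 0, 0, 6],
    [0, -5.7, 5.7, 0, 0, 0, 6],
    [0, -5.4, 5.9, 0, 0, 0, 6],
    [0, -5.1, 6.2, 0, 0, 0, 6],
    [0, -4.8, 6.4, 0, 0, 0, 6],
    [0, -4.6, 6.6, 0, 0, 0, 6],
    [0, -4.3, 6.7, 0, 0, 0, 6],
  ],
)

```text
time_s: 69.75
position: [0.439, 0.2086, 0.0943]
tcp_rot: [1.9, 2.502, 0.0]
ft_force: [1.6, -0.6, 0.8]
width: 0.0097
finger_force: 15.0
```

Call:
carry_out(
  increments=[
    [0, -2.7, 4.7, 0, 0, 0, 6],
    [0, -2.6, 4.7, 0, 0, 0, 6],
    [0, -2.4, 4.9, 0, 0, 0, 6],
    [0, -2.3, 4.9, 0, 0, 0, 6],
    [0, -2.1, 5, 0, 0, 0, 6],
    [0, 0, 0, 0, 0, 0, 6],
  ],
)

```text
time_s: 70.35
position: [0.4268, 0.2053, 0.0696]
tcp_rot: [-1.899, -2.501, 0.002]
ft_force: [1.3, 0.1, -3.7]
width: 0.0093
finger_force: 15.0
```

Call:
carry_out(
  increments=[
    [0, -2, 5, 0, 0, 0, 6],
    [0, -0.8, 2, 0, 0, 0, 6],
    [0, 0, 0, 0, 0, 0, 6],
  ],
)

```text
time_s: 70.65
position: [0.4243, 0.2046, 0.0631]
tcp_rot: [-1.899, -2.501, 0.001]
ft_force: [-0.7, 0.0, -4.1]
width: 0.0093
finger_force: 15.0
```

Call:
carry_out(
  increments=[
    [0, -0.8, 2, 0, 0, 0, 6],
    [0, 0, 0, 0, 0, 0, 6],
  ],
)

```text
time_s: 70.85
position: [0.4238, 0.2044, 0.0614]
tcp_rot: [-1.899, -2.502, 0.001]
ft_force: [-0.6, -0.1, -1.2]
width: 0.0091
finger_force: 15.0
```

Call:
carry_out(
  increments=[
    [0, -0.6, 2, 0, 0, 0, 6],
    [0, 0, 0, 0, 0, 0, 6],
  ],
)

```text
time_s: 71.05
position: [0.4231, 0.2043, 0.0594]
tcp_rot: [-1.899, -2.502, 0.001]
ft_force: [-2.8, -0.4, -0.5]
width: 0.0092
finger_force: 15.0
```

Call:
carry_out(
  increments=[
    [0, -0.4, 1.5, 0, 0, 0, 6],
    [0, 0, 0, 0, 0, 0, 6],
  ],
)

```text
time_s: 71.25
position: [0.4227, 0.2042, 0.0582]
tcp_rot: [-1.899, -2.502, 0.001]
ft_force: [-3.6, -1.1, 3.7]
width: 0.009
finger_force: 15.0
```

Call:
carry_out(
  increments=[
    [0, 0, 1.5, 0, 0, 0, 6],
    [0, 0, 0, 0, 0, 0, 6],
  ],
)

```text
time_s: 71.45
position: [0.4228, 0.2041, 0.0578]
tcp_rot: [-1.899, -2.502, 0.001]
ft_force: [-8.5, -2.3, 14.8]
width: 0.0096
finger_force: 15.0
```

Call:
carry_out(
  increments=[
    [0, 0, 1.5, 0, 0, 0, 6],
    [0, 0, 0, 0, 0, 0, 6],
  ],
)

```text
time_s: 71.65
position: [0.4228, 0.2041, 0.0567]
tcp_rot: [1.899, 2.502, -0.0]
ft_force: [-9.6, -2.1, 19.7]
width: 0.0094
finger_force: 15.0
```

```bash
python3 - <<'E'
from plan import *
say()
s=get_image("side"); P=camera_params("side")
from fit import st,hood
p=[.5222,.2321,.2706]
for a in (0,.03,.06): print(a,proj("side",st(p,hood(a,np.array([(-.132,-.052,.086),(-.132,-.052,0.0)]))),P).round(1).tolist())
cv2.imwrite("pics/side9.png",s[:,:,::-1])
E
```

```text
71.7 [0.4228 0.2041 0.0567] yaw 0.272 tilt [-0. -0.] F [-9.6 -2.1 19.7] w 0.0094 15.002421587705612
0 [[237.1, 153.8], [241.6, 179.0]]
0.03 [[237.6, 152.1], [241.4, 177.9]]
0.06 [[238.2, 150.4], [241.2, 176.8]]
```

Call:
carry_out(
  increments=[
    [0, 0, -1.5, 0, 0, 0, 6],
    [0, 0, 0, 0, 0, 0, 24],
    [0, 0, 0, 0, 0, 0, 24],
    [0, 0, 0, 0, 0, 0, 24],
    [0, 0, 0, 0, 0, 0, 24],
    [0, 0, -15, 0, 0, 0, 24],
    [0, 0, -30, 0, 0, 0, 24],
    [0, 0, -40, 0, 0, 0, 24],
    [0, 0, -40, 0, 0, 0, 24],
    [0, 0, 0, 0, 0, 0, 0],
  ],
)

```text
time_s: 72.7
position: [0.4271, 0.2051, 0.1871]
tcp_rot: [1.895, 2.497, 0.013]
ft_force: [-0.3, 0.4, 0.1]
width: 0.0198
finger_force: 0.0
```

```bash
python3 - <<'E'
from plan import *
say()
rows([(.516,.0947,.16,.271,8)],0)
from fit import st,hood
P=camera_params("wrist"); im=get_image("wrist"); s=get_image("side")
a=cv2.resize(im,(480,360)); b=cv2.resize(s[100:220,190:330],(420,360))
cv2.imwrite("pics/shut.png",cv2.resize(np.hstack([a,b]),(800,320))[:,:,::-1])
p=[.5222,.2321,.2706]
for q in(0,.03,.06): print(q,proj("wrist",st(p,hood(q,np.array([(-.132,.052,.086),(-.132,-.052,.086),(-.17,.036,.06)]))),P).round().tolist())
for d in cut_out("wrist","start_top"): print("start",d["confidence"],d["point"],d["pixels"].sum(),onz("wrist",d["point"],.079,P))
E
```

```text
72.7 [0.4271 0.2051 0.1871] yaw 0.272 tilt [0.011 0.002] F [-0.3  0.4  0.1] w 0.0198 0.0
max step 16.3 0.002
[[-16.3,7.0,3.5,0.001,0.0,0.0,0],[-16.3,6.9,3.4,0.002,0.0,0.0,0],[-16.2,7.0,3.5,0.001,0.0,0.0,0],[-16.3,7.0,3.4,0.001,0.0,0.001,0],[-16.3,7.0,3.4,0.002,0.0,0.0,0],[-16.3,7.0,3.5,0.001,0.0,0.0,0],[-16.2,7.0,3.4,0.002,0.001,0.0,0],[-16.3,7.0,3.4,0.001,0.0,0.0,0]]
0 [[362.0, 176.0], [357.0, 307.0], [310.0, 193.0]]
0.03 [[367.0, 177.0], [361.0, 310.0], [312.0, 194.0]]
0.06 [[372.0, 178.0], [365.0, 312.0], [315.0, 195.0]]
```

View pics/shut.png

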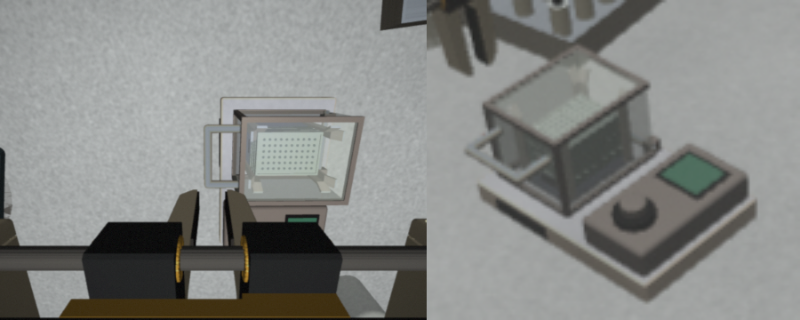

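The wrist picture agrees with a shut hood: bar at column 311, corner at (360,180). The side picture leaves a hint of a gap, so to be sure I'll press the hood's front top edge lightly with shut fingers.

Call:
carry_out(
  increments=[
    [0, 12, 0, 0, 0, 0, 0],
    [0, 12, 0, 0, 0, 0, 0],
    [0, 12, 0, 0, 0, 0, 0],
    [0, 12, 0, 0, 0, 0, 0],
    [0, 0, 15, 0, 0, 0, 0],
    [0, 0, 20, 0, 0, 0, 0],
    [0, 0, 20, 0, 0, 0, 0],
    [0, 0, 8, 0, 0, 0, 0],
    [0, 0, 0, 0, 0, 0, 0],
    [0, 0, 0, 0, 0, 0, 0],
  ],
)

```text
time_s: 73.85
position: [0.4702, 0.2173, 0.1191]
tcp_rot: [1.9, 2.502, 0.001]
ft_force: [-0.2, -0.5, 0.6]
width: 0.0007
finger_force: 0.0
```

Call:
carry_out(
  increments=[
    [0, 0, 2, 0, 0, 0, 0],
    [0, 0, 2, 0, 0, 0, 0],
    [0, 0, 0, 0, 0, 0, 0],
  ],
)

```text
time_s: 74.15
position: [0.4696, 0.2171, 0.1149]
tcp_rot: [1.9, 2.502, 0.001]
ft_force: [0.3, 0.7, -0.2]
width: 0.001
finger_force: 0.0
```

Call:
carry_out(
  increments=[
    [0, 0, 2, 0, 0, 0, 0],
    [0, 0, 0, 0, 0, 0, 0],
  ],
)

```text
time_s: 74.35
position: [0.4694, 0.2171, 0.1126]
tcp_rot: [-1.9, -2.502, 0.0]
ft_force: [0.1, -0.3, 1.3]
width: 0.0006
finger_force: 0.0
```

Call:
carry_out(
  increments=[
    [0, 0, 1.5, 0, 0, 0, 0],
    [0, 0, 1.5, 0, 0, 0, 0],
    [0, 0, 0, 0, 0, 0, 0],
  ],
)

```text
time_s: 74.65
position: [0.4693, 0.2171, 0.1094]
tcp_rot: [-1.9, -2.502, 0.001]
ft_force: [0.2, -0.2, -0.7]
width: -0.0002
finger_force: 0.0
```

Call:
carry_out(
  increments=[
    [0, 0, 1.5, 0, 0, 0, 0],
    [0, 0, 0, 0, 0, 0, 0],
  ],
)

```text
time_s: 74.85
position: [0.4693, 0.2171, 0.1079]
tcp_rot: [-1.9, -2.502, 0.0]
ft_force: [0.4, 0.4, 0.1]
width: 0.0002
finger_force: 0.0
```

Call:
carry_out(
  increments=[
    [0, 0, 1.5, 0, 0, 0, 0],
    [0, 0, 0, 0, 0, 0, 0],
  ],
)

```text
time_s: 75.05
position: [0.4693, 0.2171, 0.1064]
tcp_rot: [-1.9, -2.502, 0.0]
ft_force: [-0.6, 0.5, -0.0]
width: 0.0004
finger_force: 0.0
```

Call:
carry_out(
  increments=[
    [0, 0, 1.5, 0, 0, 0, 0],
    [0, 0, 0, 0, 0, 0, 0],
  ],
)

```text
time_s: 75.25
position: [0.4694, 0.2171, 0.105]
tcp_rot: [-1.9, -2.502, 0.0]
ft_force: [0.6, 0.1, 0.3]
width: 0.0005
finger_force: 0.0
```

Call:
carry_out(
  increments=[
    [0, 0, 1.2, 0, 0, 0, 0],
    [0, 0, 0, 0, 0, 0, 0],
  ],
)

```text
time_s: 75.45
position: [0.4694, 0.2171, 0.1038]
tcp_rot: [-1.9, -2.502, 0.0]
ft_force: [0.5, -0.0, -0.7]
width: 0.0
finger_force: 0.0
```

Call:
carry_out(
  increments=[
    [0, 0, 1, 0, 0, 0, 0],
    [0, 0, 0, 0, 0, 0, 0],
  ],
)

```text
time_s: 75.65
position: [0.4694, 0.2171, 0.1028]
tcp_rot: [-1.9, -2.502, 0.0]
ft_force: [0.2, 0.6, 0.7]
width: 0.0003
finger_force: 0.0
```

Call:
carry_out(
  increments=[
    [0, 0, 1, 0, 0, 0, 0],
    [0, 0, 0, 0, 0, 0, 0],
  ],
)

```text
time_s: 75.85
position: [0.4694, 0.2171, 0.1019]
tcp_rot: [-1.9, -2.502, 0.0]
ft_force: [1.0, 0.1, -0.1]
width: 0.0006
finger_force: 0.0
```

Call:
carry_out(
  increments=[
    [0, 0, 1, 0, 0, 0, 0],
    [0, 0, 0, 0, 0, 0, 0],
  ],
)

```text
time_s: 76.05
position: [0.4694, 0.2171, 0.1008]
tcp_rot: [-1.9, -2.502, 0.0]
ft_force: [0.2, -0.3, -0.4]
width: 0.0007
finger_force: 0.0
```

Call:
carry_out(
  increments=[
    [0, 0, 1, 0, 0, 0, 0],
    [0, 0, 0, 0, 0, 0, 0],
  ],
)

```text
time_s: 76.25
position: [0.4693, 0.2171, 0.0998]
tcp_rot: [-1.9, -2.502, 0.0]
ft_force: [-1.0, 0.3, 0.1]
width: 0.0005
finger_force: 0.0
```

Call:
carry_out(
  increments=[
    [0, 0, 1.2, 0, 0, 0, 0],
    [0, 0, 0, 0, 0, 0, 0],
  ],
)

```text
time_s: 76.45
position: [0.4694, 0.2171, 0.0986]
tcp_rot: [-1.9, -2.502, 0.0]
ft_force: [-0.3, -0.6, 0.1]
width: 0.0005
finger_force: 0.0
```

Call:
carry_out(
  increments=[
    [0, 0, 1.2, 0, 0, 0, 0],
    [0, 0, 0, 0, 0, 0, 0],
  ],
)

```text
time_s: 76.65
position: [0.4694, 0.2171, 0.0974]
tcp_rot: [-1.9, -2.502, 0.0]
ft_force: [0.7, -0.8, -0.4]
width: 0.0005
finger_force: 0.0
```

Call:
carry_out(
  increments=[
    [0, 0, 1.2, 0, 0, 0, 0],
    [0, 0, 0, 0, 0, 0, 0],
  ],
)

```text
time_s: 76.85
position: [0.4695, 0.2171, 0.0968]
tcp_rot: [1.899, 2.502, 0.0]
ft_force: [-1.5, 0.1, 3.4]
width: 0.0006
finger_force: 2.1
```

Call:
carry_out(
  increments=[
    [0, 0, 1, 0, 0, 0, 0],
    [0, 0, 0, 0, 0, 0, 0],
  ],
)

```text
time_s: 77.05
position: [0.4696, 0.2171, 0.0968]
tcp_rot: [1.899, 2.502, 0.001]
ft_force: [-4.8, -1.5, 12.0]
width: 0.0001
finger_force: 5.9
```

Call:
carry_out(
  increments=[
    [0, 0, -10, 0, 0, 0, 0],
    [0, 0, -25, 0, 0, 0, 0],
    [0, 0, -25, 0, 0, 0, 0],
    [0, 0, 0, 0, 0, 0, 0],
    [0, 0, 0, 0, 0, 0, 0],
  ],
)

```text
time_s: 77.55
position: [0.4698, 0.2172, 0.1556]
tcp_rot: [1.899, 2.501, 0.001]
ft_force: [-0.1, -0.2, -0.0]
width: 0.0002
finger_force: 0.0
```

```bash
python3 - <<'E'
from plan import *
say()
rows([(.516,.0947,.13,.271,9)],0)
P=camera_params("wrist"); im=get_image("wrist")
for d in cut_out("wrist","start_top"): print("start",d["confidence"],d["point"],d["pixels"].sum(),onz("wrist",d["point"],.079,P))
E
```

```text
77.5 [0.4698 0.2172 0.1556] yaw 0.272 tilt [0.001 0.   ] F [-0.1 -0.2 -0. ] w 0.0002 0.0
max step 14.5 0.001
[[-14.5,1.3,2.9,0.0,0.0,0.0,0],[-14.5,1.3,2.8,0.0,0.0,0.0,0],[-14.5,1.3,2.9,0.0,0.0,0.0,0],[-14.4,1.2,2.8,0.001,0.0,0.0,0],[-14.5,1.3,2.9,0.0,0.0,0.001,0],[-14.5,1.3,2.8,0.0,0.0,0.0,0],[-14.5,1.3,2.8,0.0,0.0,0.0,0],[-14.5,1.3,2.9,0.0,0.0,0.0,0],[-14.5,1.3,2.8,0.0,0.0,0.0,0]]
```

Call:
carry_out(
  increments=[
    [-14.5, 1.3, 0, 0, 0, 0, 0],
    [-14.5, 1.3, 0, 0, 0, 0, 0],
    [-14.5, 1.3, 0, 0, 0, 0, 0],
    [-14.5, 1.3, 0, 0, 0, 0, 0],
    [-14.5, 1.3, 0, 0, 0, 0, 0],
    [-14.5, 1.3, 0, 0, 0, 0, 0],
    [-14.5, 1.3, 5, 0, 0, 0, 0],
    [-14.5, 1.3, 20, 0, 0, 0, 0],
    [-14.5, 1.3, 30, 0, 0, 0, 0],
    [0, 0, 25, 0, 0, 0, 0],
  ],
)

```text
time_s: 78.65
position: [0.5166, 0.0923, 0.0741]
tcp_rot: [1.901, 2.5, -0.0]
ft_force: [-0.0, 0.1, -0.7]
width: 0.0002
finger_force: 0.0
```

Call:
carry_out(
  increments=[
    [0, 0, 10, 0, 0, 0, 0],
    [0, 0, 5, 0, 0, 0, 0],
    [0, 0, 3, 0, 0, 0, 0],
    [0, 0, 0, 0, 0, 0, 0],
    [0, 0, 0, 0, 0, 0, 0],
  ],
)

```text
time_s: 79.15
position: [0.5166, 0.0948, 0.0583]
tcp_rot: [1.898, 2.501, 0.002]
ft_force: [-0.4, -0.2, 0.5]
width: 0.0005
finger_force: 0.0
```

Call:
carry_out(
  increments=[
    [0, 0, 2, 0, 0, 0, 0],
    [0, 0, 2, 0, 0, 0, 0],
    [0, 0, 2, 0, 0, 0, 0],
    [0, 0, 0, 0, 0, 0, 0],
  ],
)

```text
time_s: 79.55
position: [0.5166, 0.0947, 0.0517]
tcp_rot: [1.899, 2.501, 0.002]
ft_force: [1.6, 0.7, 4.2]
width: 0.0002
finger_force: 1.9
```

Call:
carry_out(
  increments=[
    [0, 0, 1.5, 0, 0, 0, 0],
    [0, 0, 0, 0, 0, 0, 0],
  ],
)

```text
time_s: 79.75
position: [0.5166, 0.0947, 0.0502]
tcp_rot: [1.899, 2.501, 0.002]
ft_force: [1.4, 1.7, 5.5]
width: 0.0005
finger_force: 2.3
```

Call:
carry_out(
  increments=[
    [0, 0, 1.5, 0, 0, 0, 0],
    [0, 0, 0, 0, 0, 0, 0],
  ],
)

```text
time_s: 79.95
position: [0.5166, 0.0947, 0.0497]
tcp_rot: [1.899, 2.501, 0.002]
ft_force: [-0.6, 3.0, 12.9]
width: 0.0006
finger_force: 6.4
```

Call:
carry_out(
  increments=[
    [0, 0, 1.5, 0, 0, 0, 0],
    [0, 0, 0, 0, 0, 0, 0],
  ],
)

```text
time_s: 80.15
position: [0.5167, 0.0947, 0.0495]
tcp_rot: [1.898, 2.501, 0.002]
ft_force: [-5.4, 1.3, 23.2]
width: 0.0005
finger_force: 11.7
```

The button gave way at about 5 N and then hit its hard stop, so it is fully pressed. I'll rise and check the final scene.

Call:
carry_out(
  increments=[
    [0, 0, -5, 0, 0, 0, 0],
    [0, 0, -15, 0, 0, 0, 0],
    [0, 0, -30, 0, 0, 0, 0],
    [0, 0, -40, 0, 0, 0, 0],
    [0, 0, -40, 0, 0, 0, 0],
    [0, 0, -30, 0, 0, 0, 0],
    [0, 0, 0, 0, 0, 0, 0],
    [0, 0, 0, 0, 0, 0, 0],
    [0, 0, 0, 0, 0, 0, 0],
  ],
)

```text
time_s: 81.05
position: [0.5144, 0.0944, 0.2049]
tcp_rot: [-1.898, -2.5, 0.004]
ft_force: [-0.2, -0.5, -1.0]
width: 0.0003
finger_force: 0.0
```

```bash
python3 - <<'E'
from plan import *
say()
get_image("top")
for d in cut_out("top","tray1"): print("top",round(d["confidence"],2),trayfit(d["pixels"],"top"))
print(job_done())
E
```

```text
81.0 [0.5144 0.0944 0.2049] yaw 0.272 tilt [-0.004 -0.   ] F [-0.2 -0.5 -1. ] w 0.0003 0.0
top 0.91 (array([ 0.273 , -0.2879,  0.3479]), 82.93206024169922, 58.77253341674805)
top 0.59 (array([ 0.3395, -0.1374, -0.9125]), 84.42223358154297, 60.111358642578125)
the job is handed in; nothing more can be done
None
```

I handed the job in after 81 s of robot time: all four trays are stacked in the magazine, the hood is shut, and the start button was pressed to its stop. The first tray was pressed on the pile with about 16 N before I eased off, and it sits about 2 mm off-centre towards the hinge.

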